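Lid up a repaired servo drive and pin it through to its hidden sliding nuts

ROBOT

A 6-joint arm with a two-finger parallel gripper is mounted at the origin on the work surface. World frame = base frame: x ahead of the robot, y to its left, z up, the work surface at z = 0. Lengths are in m, angles in rad, forces in N, time in s.
With the tool pointing down it reaches from about 0.3 to 0.775 m from the base axis. Payload 14.6 kg.
Tool frame: the origin (TCP) lies midway between the tips of the shut fingers; the grasp point (between the pads) lies 19 mm behind it; z points along the fingers, y is the line along which they close (so a half turn about z gives the same grasp; the last joint's range is limited). The gripper opens to 85 mm and grips with 20 to 120 N. Pads are 22 mm wide; open, the fingers measure 114 mm over their backs; the gripper's body (76 mm by 85 mm) begins 54 mm behind the grasp point. The pads swing forward as they close: fully open they stand 13 mm farther back than shut.
Start: joints at [1.071, 0.3, 1.521, -0, 1.321, -0.067], TCP at [0.231, 0.499, 0.198] pointing down, gripper open.
Joint ranges: [-3.03, 3.03], [-0.79, 2.21], [0.23, 2.52], [-1.04, 4.18], [0, 3.07], [-2.55, 2.55]. Speed limits (rad/s): [2.22, 2.22, 2.57, 3.14, 3.14, 3.14].

INTERFACE

Orientations are given as a unit quaternion [x, y, z, w].
In Python, from plant import ctrl, vision, workorder gives the robot as it stands.
- The arm moves only by the tool drive_tool, never from a script. Its argument "targets" is a list of rows, each a list of 3 entries, a list of its own where there are three numbers: the turn, a rotation vector about the world's x, y, z in degrees, then the shift along the world's x, y, z in m, then the gripper command: -1 is fully open, 1 is shut, values between are in proportion. A call has exactly 10 rows; each row shifts and turns the commanded pose from where the row before left it; what a row does not reach is not made up. A row lasts 1/8 s, in which the tool goes at most 62.5 mm and 10.7 degrees, less where a joint would pass 70% of its speed; a pose out of reach is approached as far as the arm can. A call with a gripper value outside its range is refused whole. The fingers move at their own pace and stop on an object; "squeeze" is the grip in N (left out, the last holds). Time passes only in rows, so rows that do not move let the fingers close, or fill a call up. It gives the time, the measured TCP pose, the force, the opening and the grip force at its end, in the units of the state.
- ctrl.state(): the state, without advancing time (a new reading comes with each control period).
- vision.get_image(name): name is "side" or "top" or "wrist"; returns (picture, depth): 384x512x3 uint8, blue, green, red; 384x512 float32, m along the optical axis (not along the pixel's ray), 0 where there is no reading.
- vision.calibration(name): a dict with "fx", "fy", "cx", "cy" (pixels), "R" (3x3) and "t" (3): a world point X has camera coordinates R X + t. Camera axes: x right, y down, z forward; pixel columns grow to the right and rows downward; lengths in m; the calibration is good to about 2 mm. A picture is of the moment at which its call begins: read the wrist's pose just before it. calibration takes no time and is no camera call; for the wrist camera it gives the pose at the moment of the call.
- workorder.finish_job(): hands the job in; it is judged then, once.
The state is a dict: "clock": time; "joint_pos": joint angles; "joint_vel": joint speeds; "tau": joint torques, N m; "ee_pos": TCP position; "orientation": TCP orientation; "wrist_force": force on the tool from outside, world axes, zero at the start; "torque": the same for the moment, N m; "opening": finger opening in m; "finger_force": force on a finger pad.
Only numpy, scipy, OpenCV 4.12 (cv2) and the standard library are available. Lean on these libraries where they do the work, as an engineer would, in place of code of your own. Each camera call takes 0.05 s, during which the arm holds its last target. There are 200 camera calls.

TASK

Close up the repaired drive: lift the top lid off the pile of two and set it squarely down over the drive chassis, then put every red-headed locating pin from the rack fully home through the lid, one to a slot, sliding each pin's tip along its slot until it drops into the nut hidden behind. Only when all the pins are in, swing the test switch's lever right over, away from the robot. Leave the other lid and the things lying about where they are.

Things in the scene. Friction and masses are not known exactly. Their poses are not given: they have to be found in the camera images.
- chassis: Steel drive chassis fixed to the bench, 156 x 106 x 50 high. Origin: centre of its underside; x along the 156 side, z up. Two black brush strips in its top hide four fixed nuts, one behind each slot of a fitted lid. A pin passes the brush without resistance.
- chassis_top (a point): Centre of the chassis top (50 above its origin), axes as the chassis. Each nut's top is 2 mm below it and solid but for one hole, 13 along x by 20 along y, 42 deep, centred behind y = +-38 and somewhere within 7 mm of x = +-48 (different for each nut and each start).
- lid: The lid to fit, top of the pile: aluminium, 170 x 120 x 40 high, about 0.35 kg; 4 mm top plate, 3 mm skirt walls, hollow 164 x 114 x 36 deep. Origin: centre of the skirt's lower edge; x along the 170 side, z up. The skirt goes round the chassis with 4 mm play each side, either way round; fitted, the plate rests on the chassis top and the origin is 14 mm above the chassis origin.
- lid_plate (a point): Centre of the upper face of the lid's plate (z = 40 of the lid), axes as the lid. Four slots go through the plate, centred at x = +-48, y = +-38 from here, each 30 long (along x) by 14 wide (y).
- lid_handle (a point): Middle of the lid's blue bow handle, at z = 60 of the lid. The handle stands on the middle of the plate along the lid's x: 72 long, 14 thick (y), from z = 40 to z = 69 of the lid; its grip bar is z = 59 to 69.
- lid_low: The other lid, of the same shape, under the top one and standing on the bench (loose). It stays where it is.
- rack: Loose grey plastic block that holds the pins, 190 x 56 x 46 high, 0.9 kg. Origin: centre of its underside; x along the 190 side. Through holes of 13 mm at x = -67.5, -22.5, 22.5, 67.5, y = 0, for the pins; pin1 to pin4 stand upright in them in that order, the head resting on the rack's top.
- switch (a joint): Lever of the test switch, rad: 0 leaning towards the robot (start), 1.0 fully over to the far side. Stays where it is left; a push of a few newtons on its upper half moves it.
- switch_tip (a point): Centre of the 26 mm ball at the end of the switch lever. The lever is a 10 mm rod, 80 mm from its pivot to this point; the pivot is 22 mm above the bench, in the middle of the block, square to the block's x axis. The ball starts 38 mm to the near side of the pivot and 92 mm above the bench, and ends as far to the far side.
- switch_base: Grey block of the test switch, 70 x 50 x 25, fixed to the bench. Origin: centre of its underside; its x axis is the direction in which the lever is to be swung.
- meter: Red multimeter lying on the bench, 140 x 72 x 32. Bystander.
- driver: Screwdriver lying on the bench. Bystander.
- spray: Blue spray can, 52 across, 150 high, standing on the bench. Bystander.
- pin1: Locating pin: steel shank 10 across and 40 long with a chamfered tip, under a red round head 24 across and 26 high; 60 g. Origin: at the tip, on the axis; z up along the pin (head from z = 40 to 66). Fully home, the head's underside lies on the lid's plate. May be absent.
- pin1_tip (a point): The tip of pin1 (its origin).
- pin2: Locating pin: steel shank 10 across and 40 long with a chamfered tip, under a red round head 24 across and 26 high; 60 g. Origin: at the tip, on the axis; z up along the pin (head from z = 40 to 66). Fully home, the head's underside lies on the lid's plate. May be absent.
- pin2_tip (a point): The tip of pin2 (its origin).
- pin3: Locating pin: steel shank 10 across and 40 long with a chamfered tip, under a red round head 24 across and 26 high; 60 g. Origin: at the tip, on the axis; z up along the pin (head from z = 40 to 66). Fully home, the head's underside lies on the lid's plate. May be absent.
- pin3_tip (a point): The tip of pin3 (its origin).
- pin4: Locating pin: steel shank 10 across and 40 long with a chamfered tip, under a red round head 24 across and 26 high; 60 g. Origin: at the tip, on the axis; z up along the pin (head from z = 40 to 66). Fully home, the head's underside lies on the lid's plate. May be absent.
- pin4_tip (a point): The tip of pin4 (its origin).
Mind the look-alikes: they are no part of the job. What is shaped like the rack but black or pink is not meant. Leave any white look-alike of the pin3 alone.

How it is judged:
On the way, in this order (a step that is already met when the one before it is completed fails the run):
1. the top lid sits squarely down over the chassis (horizontal distance between lid and chassis below 0.01 m and z of lid in the frame of chassis between 0.01 and 0.018 m and angle between the x axis of lid and the x axis of chassis, either way round below 0.12 rad and angle between lid's own z axis and vertical below 0.06 rad), for 0.3 s.
2. every pin is fully home through the lid (all of step 1 and z of pin1_tip in the frame of lid between -0.006 and 0.004 m and x of pin1_tip in the frame of lid between -0.07 and 0.07 m and y of pin1_tip in the frame of lid between -0.05 and 0.05 m and angle between each of pin1, pin2, pin3, pin4's own z axis and vertical below 0.15 rad and z of pin2_tip in the frame of lid between -0.006 and 0.004 m and x of pin2_tip in the frame of lid between -0.07 and 0.07 m and y of pin2_tip in the frame of lid between -0.05 and 0.05 m and z of pin3_tip in the frame of lid between -0.006 and 0.004 m and x of pin3_tip in the frame of lid between -0.07 and 0.07 m and y of pin3_tip in the frame of lid between -0.05 and 0.05 m and z of pin4_tip in the frame of lid between -0.006 and 0.004 m and x of pin4_tip in the frame of lid between -0.07 and 0.07 m and y of pin4_tip in the frame of lid between -0.05 and 0.05 m), for 0.3 s.
3. the test switch lever is right over (value of joint switch above 0.85 rad), for 0.2 s.
At the end, for the whole second after the job is handed in: Lid down over the chassis (10 mm, 0.12 rad, height 4 mm, level); every pin present upright and home through a slot into a nut (tip within 4 mm of full depth); lever past 0.85 rad; other lid within 30 mm of its start; all at rest (all of step 2 and value of joint switch above 0.85 rad and distance of lid_low from where it was at the start of the episode below 0.03 m and linear speed of each of lid, pin1, pin2, pin3, pin4 below 0.02 m/s); the robot touches nothing.
It fails at once if the multimeter is knocked or moved by more than 30 mm (distance of meter from where it was at the start of the episode above 0.03 m).
It fails at once if the screwdriver is knocked or moved by more than 30 mm (distance of driver from where it was at the start of the episode above 0.03 m).
It fails at once if the spray can is knocked or moved by more than 30 mm (distance of spray from where it was at the start of the episode above 0.03 m).
Of pin1, pin2, pin3, pin4 only 3 to 4 are there at a start; the rules pass over those that are not, and their reading is None.
At some moment in a run one of rack may be knocked a few centimetres aside while the robot is not near it.
It also fails if it takes over 210 s, if anything falls off the work surface, if the arm or the gripper's body presses on something with over 40 N, if the wrist force passes 120 N, or if a joint passes its speed limit or range.

## Working session

There is one attempt and no reset: what is moved stays moved. The work goes in short steps, Python scripts to look and compute and a tool call to move; the robot and the scene stay as the last step left them, time stands still between calls to the robot, and variables do not carry over. Pictures are saved under pics/ and viewed, at most 14 in all, crops included, and the job is handed in when it is done.

Besides the shell and the picture viewer there is one more tool, called after "Request:" as name([rows], argument=value, ...), one row to a line, values as JSON. drive_tool: Moves the arm, as the interface text tells. Its arguments: {"type":"object","properties":{"targets":{"type":"array","items":{"type":"array"}},"squeeze":{"type":"number"}},"required":["targets"]}

```bash
mkdir -p pics
cat > h.py <<'E'
import numpy as np, cv2
from plant import ctrl, vision, workorder
def grab(n):
    c=vision.calibration(n); p,d=vision.get_image(n); return p,d,c
def px(c,d,u,v,r=2,z=None):
    """pixel -> world; z: intersect with that height instead of depth"""
    R=np.array(c['R']);t=np.array(c['t'])
    ray=np.array([(u-c['cx'])/c['fx'],(v-c['cy'])/c['fy'],1.])
    if z is None:
        w=d[int(v)-r:int(v)+r+1,int(u)-r:int(u)+r+1]; w=w[w>0]
        return R.T@(ray*np.median(w)-t)
    o=-R.T@t; k=R.T@ray
    return o+k*(z-o[2])/k[2]
def cloud(c,d):
    v,u=np.mgrid[0:d.shape[0],0:d.shape[1]]
    P=np.stack([(u-c['cx'])/c['fx']*d,(v-c['cy'])/c['fy']*d,d],-1)
    return (P-np.array(c['t']))@np.array(c['R'])
E
python3 - <<'E'
from h import *
for n in ['top','side']:
    p,d,c=grab(n); cv2.imwrite(f'pics/{n}0.png',cv2.resize(p,(800,600))); np.savez(f'{n}0.npz',p=p,d=d,**c)
s=ctrl.state(); print(s)
E
```

```text
{'clock': 0.1, 'joint_pos': array([ 1.07140830e+00,  3.00388133e-01,  1.52149746e+00, -1.80793546e-05,
        1.32070904e+00, -6.66133793e-02]), 'joint_vel': array([ 0.00184022, -0.00103987, -0.00257447,  0.00216245,  0.00061726,
       -0.00048571]), 'tau': array([ 8.54166359e-06, -5.44382358e+01, -3.62366760e+01, -7.32705621e-05,
        2.99347645e-03, -1.62652420e-06]), 'ee_pos': array([0.23056518, 0.49907811, 0.19730222]), 'orientation': array([ 2.14700387e-01,  9.76679831e-01, -4.83502740e-04, -1.31485360e-04]), 'wrist_force': array([-0.26906855,  0.03495417,  0.02817593]), 'torque': array([-0.00517921,  0.01814414, -0.0149645 ]), 'finger_force': 0.0, 'opening': 0.08530872696796138}
```

View pics/top0.png

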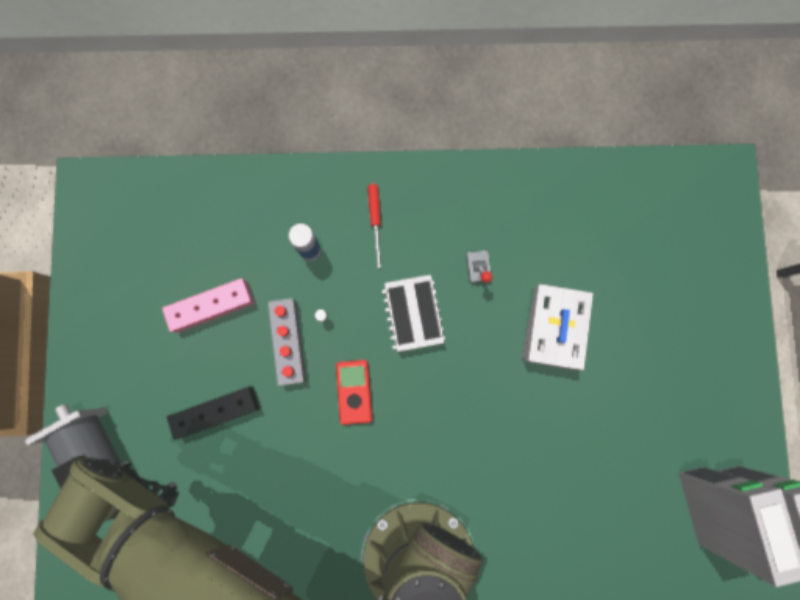

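View pics/side0.png

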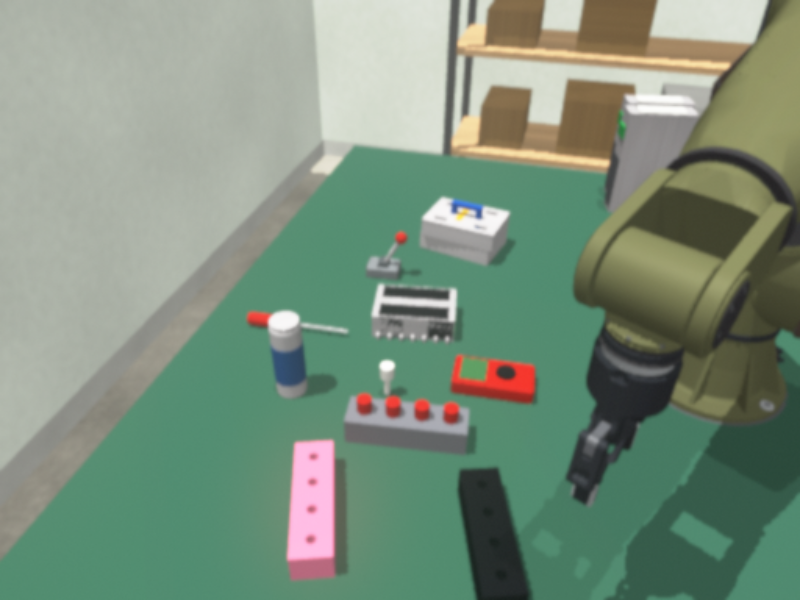

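The top view (800x600 pixels) shows:
- Grey rack at (285,340) with four red pins.
- Chassis at (414,313).
- Lid pile at (560,327) with a blue handle.
- Switch at (480,267), its ball at (486,277).

The look-alikes are the pink rack (207,305), the black rack (213,412) and a white pin (320,315). The grey rack with red heads is the one meant. Next I measure.

Run:
```python
from h import *
for n in ['top']:
    z=np.load(f'{n}0.npz'); p,d=z['p'],z['d']; c={k:z[k] for k in ['fx','fy','cx','cy','R','t']}
    C=cloud(c,d); print(c['fx'],-c['R'].T@c['t'])
    s=.64
    def rect(name,u0,v0,u1,v1,zl,zh):
        u0,v0,u1,v1=[int(a*s) for a in (u0,v0,u1,v1)]
        W=C[v0:v1,u0:u1].reshape(-1,3); W=W[(W[:,2]>zl)&(W[:,2]<zh)]
        r=cv2.minAreaRect((W[:,:2]*1000).astype(np.float32)); print(name,len(W),np.round(r[0],1),np.round(r[1],1),round(r[2],1),'z',np.median(W[:,2]).round(4))
    rect('rack',255,285,310,395,.035,.055)
    rect('chassis',370,265,455,360,.042,.06)
    rect('lid',515,275,605,380,.07,.09)
    rect('handle',515,275,605,380,.095,.12)
    rect('meter',325,350,380,435,.02,.04)
    rect('swbase',460,240,500,290,.018,.03)
    rect('ball',460,240,500,290,.085,.12)
    rect('white',308,300,332,330,.04,.1)
    rect('spray',280,215,330,270,.13,.17)
    hsv=cv2.cvtColor(p,cv2.COLOR_BGR2HSV)
    for nm,m in [('red',((hsv[...,0]<8)|(hsv[...,0]>172))&(hsv[...,1]>150)&(hsv[...,2]>90)),('blue',(abs(hsv[...,0].astype(int)-112)<12)&(hsv[...,1]>150)),('white',(hsv[...,1]<25)&(hsv[...,2]>215))]:
        k,l,st,ce=cv2.connectedComponentsWithStats(m.astype(np.uint8))
        for i in range(1,k):
            if 12<st[i,4]<3000 and 290<ce[i][1]*1.5625+100:
                w=C[l==i]; zz=np.percentile(w[:,2],90); print(nm,st[i],ce[i].round(1),'z',zz.round(3),px(c,d,*ce[i],z=zz).round(4))
```

```text
364.7095847646353 [0.40299963 0.04974325 1.32633149]
rack 723 [485.7 286.9] [189.9  57.7] 6.8 z 0.0458
chassis 1321 [543.6  -4. ] [156.4 106.1] 9.1 z 0.0496
lid 1516 [ 501.9 -324.5] [122.8 170.5] 79.5 z 0.0794
handle 111 [ 501.4 -324.8] [15.7 71.6] 80.0 z 0.1084
meter 800 [369.5 136.6] [139.8  72.4] 3.4 z 0.0322
swbase 172 [ 651.2 -159.2] [69.4 50.1] 3.9 z 0.0244
ball 43 [ 613.1 -161.8] [20.3 23.6] 85.4 z 0.1006
white 40 [540.3 204.5] [20.9 21.2] 86.7 z 0.0647
spray 193 [701.6 235.5] [49.1 47. ] 46.3 z 0.1488
red [236 118   7  26 151] [239.1 130.4] z 0.026 [0.8057 0.0821 0.0264]
red [308 174   7   6  30] [310.9 176.8] z 0.105 [ 0.6136 -0.1604  0.1052]
red [176 196   6   6  26] [178.8 198.7] z 0.074 [0.5529 0.2939 0.0739]
red [178 209   6   6  28] [180.5 211.5] z 0.075 [0.5084 0.2877 0.0752]
red [180 222   6   6  27] [182.3 224.4] z 0.074 [0.464  0.2819 0.0741]
red [215 231  23  40 470] [226.6 255. ] z 0.035 [0.3555 0.1346 0.0348]
red [181 235   6   6  27] [183.7 237.4] z 0.073 [0.4197 0.2771 0.0734]
blue [358 199   6  20  60] [360.5 208. ] z 0.112 [ 0.5026 -0.3208  0.1121]
white [ 25 130   5   5  19] [ 27.2 132.1] z -0.746 [ 1.063   1.3367 -0.746 ]
white [185 144  14  13 148] [191.8 150. ] z 0.153 [0.7037 0.2358 0.1529]
white [247 177  37  47 353] [264.6 200.3] z 0.053 [ 0.5427 -0.0032  0.0528]
white [ 339  183   40   53 1295] [358.5 209.2] z 0.083 [ 0.5012 -0.3226  0.0826]
white [202 198   6   7  32] [204.6 201.3] z 0.067 [0.5424 0.2058 0.0669]
white [ 17 261  32  22  93] [ 35.3 270.7] z 0.123 [0.3236 0.748  0.1226]
white [481 315  31  52 778] [497.6 339.8] z 0.264 [ 0.11   -0.6378  0.2637]
```

Request:
drive_tool([
  [[0,0,1.4],[0.03,-0.04,0.006],-1],
  [[0,0,1.4],[0.03,-0.045,0.006],-1],
  [[0,0,1.4],[0.03,-0.05,0.006],-1],
  [[0,0,1.4],[0.03,-0.05,0.006],-1],
  [[0,0,1.4],[0.03,-0.05,0.006],-1],
  [[0,0,1.4],[0.03,-0.05,0.006],-1],
  [[0,0,1.4],[0.03,-0.05,0.006],-1],
  [[0,0,1.4],[0.03,-0.05,0.006],-1],
  [[0,0,1.4],[0.02,-0.05,0.0],-1],
  [[0,0,1.4],[0.01,-0.05,0.0],-1],
])

```text
clock: 1.35
ee_pos: [0.5011, 0.0124, 0.2454]
orientation: [0.094, 0.996, -0.0, -0.0]
wrist_force: [0.8, 0.8, 0.2]
opening: 0.0851
finger_force: 0.0
```

Request:
drive_tool([
  [[0,0,0],[0,-0.05,0],-1],
  [[0,0,0],[0,-0.05,0],-1],
  [[0,0,0],[0,-0.05,0],-1],
  [[0,0,0],[0,-0.05,0],-1],
  [[0,0,0],[0,-0.05,0],-1],
  [[0,0,0],[0,-0.05,0],-1],
  [[0,0,0],[0,-0.038,-0.02],-1],
  [[0,0,0],[0,0,-0.02],-1],
  [[0,0,0],[0,0,0],-1],
  [[0,0,0],[0,0,0],-1],
])

```text
clock: 2.6
ee_pos: [0.501, -0.3235, 0.2067]
orientation: [0.094, 0.996, -0.0, 0.0]
wrist_force: [-0.3, 0.5, 0.2]
opening: 0.0856
finger_force: 0.0
```

Run:
```python
from h import *
s=ctrl.state(); print(s['ee_pos'],s['orientation'],s['joint_pos'].round(2))
p,d,c=grab('wrist'); np.savez('w1.npz',p=p,d=d,**c); C=cloud(c,d)
cv2.imwrite('pics/w1.png',p)
W=C.reshape(-1,3); W=W[(abs(W[:,0]-.5)<.12)&(abs(W[:,1]+.32)<.12)]
for a,b in [(.07,.09),(.1,.12)]:
    w=W[(W[:,2]>a)&(W[:,2]<b)]; print(len(w),cv2.minAreaRect((w[:,:2]*1000).astype(np.float32)),np.median(w[:,2]))
```

```text
[ 0.50099146 -0.32348508  0.20669885] [ 9.38118162e-02  9.95589844e-01 -2.28881221e-04  3.90543556e-04] [-0.63  0.4   1.37  0.    1.37 -2.02]
13053 ((505.65155029296875, -323.3019104003906), (120.37335205078125, 169.40708923339844), 79.22533416748047) 0.08097094371995543
933 ((504.7805480957031, -323.31005859375), (13.86790657043457, 72.03131866455078), 79.49003601074219) 0.10988452212139331
```

View pics/w1.png

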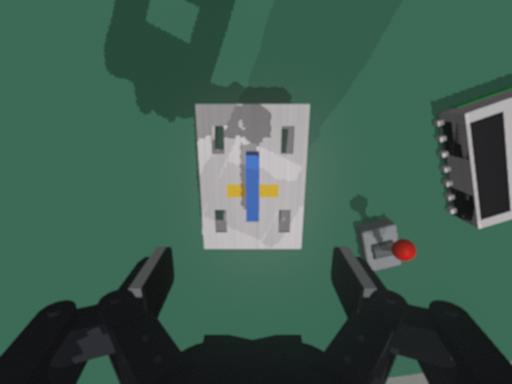

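The wrist picture shows the lid centred at (252,177), the handle upright at (252,187) and the switch at right (400,250). Alignment is good, so I go down and grip.

Request:
drive_tool([
  [[0,0,0],[0.003,0,-0.03],-0.6],
  [[0,0,0],[0,0,-0.03],-0.4],
  [[0,0,0],[0,0,-0.03],-0.3],
  [[0,0,0],[0,0,-0.02],-0.3],
  [[0,0,0],[0,0,-0.01],-0.3],
  [[0,0,0],[0,0,0],1],
  [[0,0,0],[0,0,0],1],
  [[0,0,0],[0,0,0],1],
  [[0,0,0],[0,0,0],1],
  [[0,0,0],[0,0,0],1],
], squeeze=60)

```text
clock: 3.9
ee_pos: [0.5037, -0.3237, 0.0859]
orientation: [0.094, 0.996, -0.0, 0.0]
wrist_force: [-1.0, 0.2, -0.2]
opening: 0.0
finger_force: 0.0
```

Request:
drive_tool([
  [[0,0,0],[0,0,0.004],1],
  [[0,0,0],[0,0,0.01],1],
  [[0,0,0],[0,0,0.01],1],
  [[0,0,0],[0,0,0.015],1],
  [[0,0,0],[0,0,0.02],1],
  [[0,0,0],[0,0,0.02],1],
  [[0,0,0],[0,0,0.02],1],
  [[0,0,0],[0,0,0.02],1],
  [[0,0,0],[0,0,0.01],1],
  [[0,0,0],[0,0,0],1],
])

```text
clock: 5.15
ee_pos: [0.5038, -0.3238, 0.2155]
orientation: [0.094, 0.996, -0.0, 0.0]
wrist_force: [0.1, 0.1, -0.9]
opening: -0.0
finger_force: 0.0
```

Opening is 0, so the grip missed. I look again.

Run:
```python
from h import *
s=ctrl.state(); print(s['ee_pos'],s['orientation'],s['joint_pos'].round(2))
p,d,c=grab('wrist'); np.savez('w2.npz',p=p,d=d,**c); C=cloud(c,d)
print('cam',-np.array(c['R']).T@c['t'])
W=C.reshape(-1,3); W=W[(abs(W[:,0]-.5)<.12)&(abs(W[:,1]+.32)<.12)]
for a,b in [(.07,.09),(.1,.12)]:
    w=W[(W[:,2]>a)&(W[:,2]<b)]; print(len(w),len(w) and cv2.minAreaRect((w[:,:2]*1000).astype(np.float32)),len(w) and np.median(w[:,2]))
q,_,_=grab('side'); cv2.imwrite('pics/w2.png',np.hstack([cv2.resize(p,(400,300)),cv2.resize(q[90:220,220:392],(400,300))]))
```

```text
[ 0.50377379 -0.32383092  0.21545355] [ 9.41132464e-02  9.95561345e-01 -2.98562130e-04  4.64607920e-04] [-0.63  0.4   1.35 -0.    1.39 -2.01]
cam [ 0.4252898  -0.30807781  0.39237341]
12413 ((505.6630554199219, -323.24322509765625), (120.3949203491211, 169.8384552001953), 79.1836166381836) 0.08095345178527623
880 ((505.126953125, -323.2203369140625), (13.827532768249512, 72.4946060180664), 78.95030975341797) 0.10992969038800596
```

View pics/w2.png

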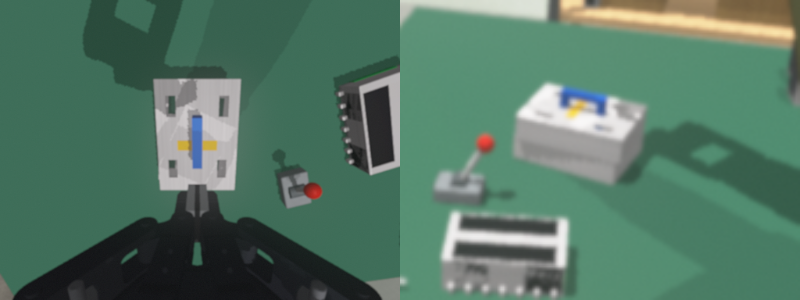

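Run:
```python
from h import *
z=np.load('w2.npz'); p,d=z['p'],z['d']; c={k:z[k] for k in ['fx','fy','cx','cy','R','t']}
for X in ([.5038,-.3238,.2155],[.5038,-.3238,.2345]):
    q=c['R']@X+c['t']; print(q, c['fx']*q[0]/q[2]+c['cx'],c['fy']*q[1]/q[2]+c['cy'])
C=cloud(c,d)
for v in range(228,290,6): print(v,C[v,252].round(3),C[v,246].round(3),C[v,259].round(3))
cv2.imwrite('pics/w2b.png',cv2.resize(p[90:290,150:360],None,fx=2.8,fy=2.8))
```

```text
[-0.00058059  0.02095546  0.19301755] 251.2745561118995 224.93230116306532
[-0.00059457  0.02687682  0.17496381] 251.16737810690296 237.30261203609945
228 [ 0.568 -0.336  0.08 ] [ 0.566 -0.343  0.081] [ 0.57  -0.327  0.081]
234 [ 0.576 -0.337  0.081] [ 0.575 -0.345  0.081] [ 0.578 -0.329  0.081]
240 [ 0.493 -0.321  0.259] [ 0.492 -0.324  0.26 ] [ 0.494 -0.318  0.259]
246 [ 0.493 -0.321  0.266] [ 0.493 -0.324  0.266] [ 0.494 -0.318  0.266]
252 [ 0.493 -0.321  0.273] [ 0.492 -0.324  0.273] [ 0.494 -0.318  0.272]
258 [ 0.493 -0.321  0.278] [ 0.493 -0.324  0.278] [ 0.494 -0.318  0.278]
264 [ 0.493 -0.321  0.282] [ 0.493 -0.324  0.283] [ 0.494 -0.318  0.283]
270 [ 0.493 -0.321  0.288] [ 0.493 -0.324  0.286] [ 0.494 -0.318  0.287]
276 [ 0.496 -0.322  0.287] [ 0.492 -0.323  0.294] [ 0.492 -0.318  0.294]
282 [ 0.499 -0.322  0.288] [ 0.492 -0.323  0.297] [ 0.493 -0.318  0.298]
288 [ 0.503 -0.323  0.287] [ 0.492 -0.323  0.301] [ 0.494 -0.318  0.3  ]
```

View pics/w2b.png

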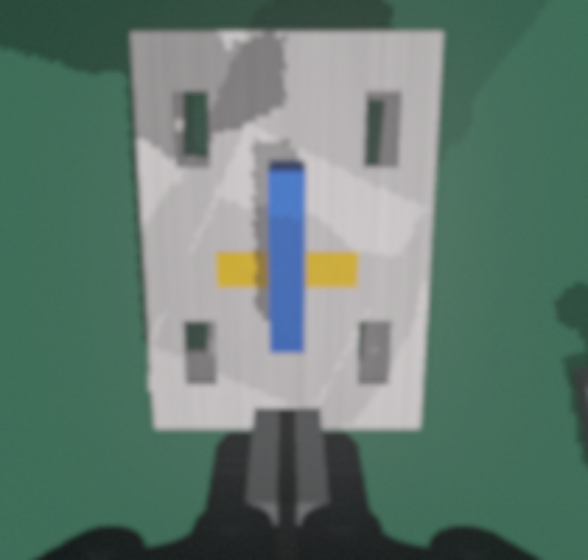

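Run:
```python
from h import *
for f,cols,ez in [('w1',(160,165,345),.2067),('w2',(244,252,260),.2155)]:
    z=np.load(f+'.npz'); p,d=z['p'],z['d']; c={k:z[k] for k in ['fx','fy','cx','cy','R','t']}; C=cloud(c,d)
    print(f,c['fx'],'cam',-c['R'].T@c['t'],'zaxis',c['R'][2])
    m=(C[...,2]>.15)&(d>0)
    W=C[m]; W=W[W[:,2]<.35]; i=np.argsort(W[:,2])[:200]; print(len(W),W[i].min(0),W[i].max(0),np.median(W[i],0),'ee',ez)
# side view of the gripper
p,d,c=grab('side'); C=cloud(c,d)
m=(abs(C[...,0]-.504)<.06)&(abs(C[...,1]+.324)<.09)&(C[...,2]>.13)&(C[...,2]<.5)&(d>0)
v,u=np.where(m); print(m.sum()); 
if m.sum(): print(C[m].min(0),C[m].max(0),u.min(),u.max(),v.min(),v.max())
q=np.array(c['R'])@[.504,-.324,.2155]+c['t']; print('proj tip side',c['fx']*q[0]/q[2]+c['cx'],c['fy']*q[1]/q[2]+c['cy'],q)
q=np.array(c['R'])@[.504,-.324,.256]+c['t']; print('proj tip side',c['fx']*q[0]/q[2]+c['cx'],c['fy']*q[1]/q[2]+c['cy'],q)
cv2.imwrite('pics/s2.png',cv2.resize(p[0:160,300:512],None,fx=3,fy=3))
```

```text
w1 274.6154982869545 cam [ 0.42250282 -0.30782994  0.38361682] zaxis [ 0.30582251 -0.05884579 -0.95026826]
34918 [ 0.48126025 -0.36937243  0.25361586] [ 0.51909808 -0.27220111  0.25831868] [ 0.4998171  -0.28260733  0.25681336] ee 0.2067
w2 274.6154982869545 cam [ 0.4252898  -0.30807781  0.39237341] zaxis [ 0.30598324 -0.05916691 -0.95019658]
35182 [ 0.49173595 -0.33476661  0.25345719] [ 0.50023282 -0.30926331  0.26033293] [ 0.49379712 -0.32095583  0.2578947 ] ee 0.2155
1471
[ 0.44658684 -0.37605899  0.24553583] [ 0.56251248 -0.23409734  0.49997883] 287 323 13 94
proj tip side 301.0522460707762 101.5432823491705 [ 0.14736474 -0.3164862   1.36363089]
proj tip side 301.9829602772393 90.03475583617646 [ 0.14788262 -0.34921889  1.33978654]
```

View pics/s2.png

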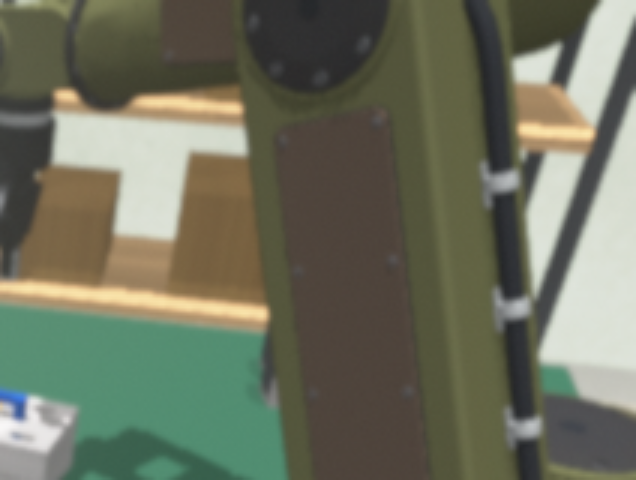

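Side view: the lid sits undisturbed at lower left, and the shut fingertips are at about (8,278) in the crop. That is z≈0.25, roughly 35 mm above the reported TCP, and the wrist depth agrees. So the true tip z is about ee_z + 0.035, and I apply that to the next descent.

Request:
drive_tool([
  [[0,0,0],[0.001,0,-0.02],-0.4],
  [[0,0,0],[0,0,-0.02],-0.4],
  [[0,0,0],[0,0,-0.02],-0.4],
  [[0,0,0],[0,0,-0.02],-0.4],
  [[0,0,0],[0,0,-0.02],-0.4],
  [[0,0,0],[0,0,-0.02],-0.4],
  [[0,0,0],[0,0,-0.015],-0.4],
  [[0,0,0],[0,0,-0.015],-0.4],
  [[0,0,0],[0,0,-0.01],-0.4],
  [[0,0,0],[0,0,0],-0.4],
])

```text
clock: 6.55
ee_pos: [0.5045, -0.3236, 0.0542]
orientation: [0.094, 0.996, 0.0, -0.0]
wrist_force: [0.2, 0.2, 0.1]
opening: 0.0598
finger_force: 0.0
```

Request:
drive_tool([
  [[0,0,0],[0,0,0],1],
  [[0,0,0],[0,0,0],1],
  [[0,0,0],[0,0,0],1],
  [[0,0,0],[0,0,0],1],
  [[0,0,0],[0,0,0],1],
  [[0,0,0],[0,0,0],1],
  [[0,0,0],[0,0,0],1],
  [[0,0,0],[0,0,0],1],
  [[0,0,0],[0,0,0],1],
  [[0,0,0],[0,0,0],1],
])

```text
clock: 7.8
ee_pos: [0.5049, -0.3241, 0.0554]
orientation: [0.094, 0.996, -0.0, 0.0]
wrist_force: [-1.6, -1.4, 4.9]
opening: 0.0126
finger_force: 59.0
```

Request:
drive_tool([
  [[0,0,0],[0,0,0.004],1],
  [[0,0,0],[0,0,0.008],1],
  [[0,0,0],[0,0,0.01],1],
  [[0,0,0],[0,0,0.015],1],
  [[0,0,0],[0,0,0.02],1],
  [[0,0,0],[0,0,0.02],1],
  [[0,0,0],[0,0,0.02],1],
  [[0,0,0],[0,0,0.02],1],
  [[0,0,0],[0,0,0.013],1],
  [[0,0,0],[0,0,0],1],
])

```text
clock: 9.05
ee_pos: [0.5049, -0.3239, 0.1859]
orientation: [0.094, 0.996, -0.0, 0.001]
wrist_force: [0.6, 1.0, -3.0]
opening: 0.0124
finger_force: 58.6
```

Run:
```python
from h import *
s=ctrl.state(); print(s['ee_pos'],s['orientation'])
p,d,c=grab('wrist'); C=cloud(c,d); h=s['ee_pos'][2]-.0545+.08
W=C.reshape(-1,3); W=W[(abs(W[:,0]-.5)<.12)&(abs(W[:,1]+.32)<.12)]
w=W[abs(W[:,2]-h)<.012]; print(h,len(w),cv2.minAreaRect((w[:,:2]*1000).astype(np.float32)),np.median(w[:,2]))
w=W[abs(W[:,2]-.08)<.01]; print('low',len(w))
cv2.imwrite('pics/w3.png',p)
```

```text
[ 0.50494622 -0.32389485  0.18587523] [ 9.40944237e-02  9.95562870e-01 -4.54435167e-04  7.77251244e-04]
0.21137523051296236 32161 ((505.447021484375, -323.2039794921875), (120.82259368896484, 170.844970703125), 79.18616485595703) 0.21129420533624413
low 0
```

View pics/w3.png

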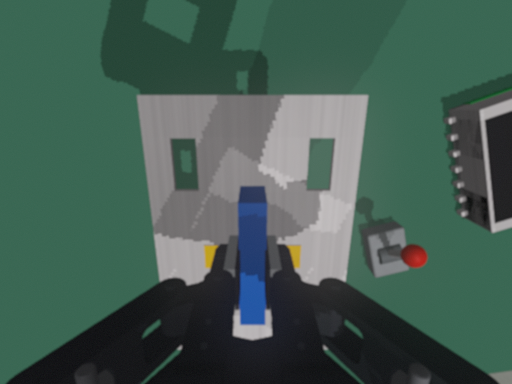

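The lid is held level at about 3 N, so only one lid came up. I turn it and stop short of the chassis, beside it, for a close measurement.

Request:
drive_tool([
  [[0,0,2.2],[0.0,0.01,0],1],
  [[0,0,2.2],[0.0,0.013,0],1],
  [[0,0,2.2],[0.0,0.013,0],1],
  [[0,0,2.2],[0.0,0.013,0],1],
  [[0,0,2.2],[0.0,0.013,0],1],
  [[0,0,2.2],[0.0,0.013,0],1],
  [[0,0,2.2],[0.0,0.013,0],1],
  [[0,0,2.2],[0.0,0.01,0],1],
  [[0,0,2.2],[0.0,0.006,0],1],
  [[0,0,0],[0,0,0],1],
])

```text
clock: 10.35
ee_pos: [0.5047, -0.2195, 0.1848]
orientation: [-0.079, 0.997, -0.0, 0.0]
wrist_force: [-0.2, 0.1, -3.5]
opening: 0.0126
finger_force: 58.6
```

```bash
cat >> h.py <<'E'
def rect(C,cx,cy,r,zl,zh):
    W=C.reshape(-1,3); W=W[(np.hypot(W[:,0]-cx,W[:,1]-cy)<r)&(W[:,2]>zl)&(W[:,2]<zh)]
    q=cv2.minAreaRect((W[:,:2]*1000).astype(np.float32)); print(len(W),np.round(q[0],1),np.round(q[1],1),round(q[2],1),'z',np.median(W[:,2]).round(4)); return W
E
python3 - <<'E'
from h import *
s=ctrl.state(); print(s['ee_pos'],s['orientation'])
p,d,c=grab('wrist'); C=cloud(c,d); np.savez('w4.npz',p=p,d=d,**c)
x,y=s['ee_pos'][:2]
rect(C,x,y,.12,.2,.222); rect(C,.5436,-.004,.11,.043,.06); rect(C,.615,-.16,.03,.09,.12)
cv2.imwrite('pics/w4.png',p)
E
```

```text
[ 0.50472888 -0.21950864  0.18484651] [-7.89985638e-02  9.96874727e-01 -7.42802925e-05  3.12230685e-05]
32171 [ 504.9 -218.5] [169.8 121. ] 9.3 z 0.2103
10099 [546.4  -1.7] [156.7 108.5] 9.2 z 0.051
0 [0. 0.] [0. 0.] 0.0 z nan
  return _methods._mean(a, axis=axis, dtype=dtype,
  ret = ret.dtype.type(ret / rcount)
```

View pics/w4.png

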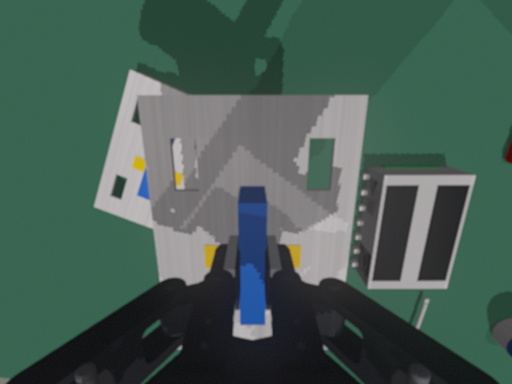

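The wrist picture shows the whole chassis at (415,230) and the held lid aligned with it at 9.3°. The low lid is still in place at upper left. I tighten the chassis estimate.

Run:
```python
from h import *
z=np.load('w4.npz'); p,d=z['p'],z['d']; c={k:z[k] for k in ['fx','fy','cx','cy','R','t']}; C=cloud(c,d)
for zl in (.046,.048,.0495): rect(C,.5436,-.004,.11,zl,.056)
W=rect(C,.5436,-.004,.11,.048,.056); a=np.radians(9.2); R=np.array([[np.cos(a),np.sin(a)],[-np.sin(a),np.cos(a)]])
L=(W[:,:2]-[.5464,-.0017])@R.T; print(np.percentile(L,[0,.5,2,98,99.5,100],axis=0).round(4).T)
# distinctive height profile of far edges
W=rect(C,.5047,-.2195,.12,.2,.222)
```

```text
9903 [546.4  -1.7] [156.7 108.5] 9.2 z 0.051
9793 [546.4  -1.7] [156.7 108.5] 9.2 z 0.051
9591 [546.4  -1.9] [156.6 107.9] 9.2 z 0.051
9793 [546.4  -1.7] [156.7 108.5] 9.2 z 0.051
[[-0.0783 -0.0779 -0.0759  0.0742  0.0773  0.0784]
 [-0.0542 -0.0535 -0.0526  0.0505  0.0521  0.0543]]
32171 [ 504.9 -218.5] [169.8 121. ] 9.3 z 0.2103
```

Request:
drive_tool([
  [[0,0,0],[0.002,0.01,0],1],
  [[0,0,0],[0.005,0.022,0],1],
  [[0,0,0],[0.005,0.027,0],1],
  [[0,0,0],[0.005,0.027,0],1],
  [[0,0,0],[0.005,0.027,0],1],
  [[0,0,0],[0.005,0.027,0],1],
  [[0,0,0],[0.005,0.027,0],1],
  [[0,0,0],[0.005,0.025,0],1],
  [[0,0,0],[0.003,0.018,0],1],
  [[0,0,0],[0.0015,0.008,0],1],
])

```text
clock: 11.65
ee_pos: [0.5462, -0.0009, 0.1847]
orientation: [-0.079, 0.997, -0.0, -0.0]
wrist_force: [0.2, 0.1, -3.5]
opening: 0.0127
finger_force: 58.7
```

Request:
drive_tool([
  [[0,0,0],[0,-0.002,-0.015],1],
  [[0,0,0],[0,0,-0.02],1],
  [[0,0,0],[0,0,-0.02],1],
  [[0,0,0],[0,0,-0.02],1],
  [[0,0,0],[0,0,-0.018],1],
  [[0,0,0],[0,0,-0.014],1],
  [[0,0,0],[0,0,-0.008],1],
  [[0,0,0],[0,0,-0.004],1],
  [[0,0,0],[0,0,-0.003],1],
  [[0,0,0],[0,0,-0.003],1],
])

```text
clock: 12.9
ee_pos: [0.5464, -0.0037, 0.06]
orientation: [-0.079, 0.997, -0.0, 0.0]
wrist_force: [-0.5, -0.1, -3.2]
opening: 0.0129
finger_force: 58.7
```

Request:
drive_tool([
  [[0,0,0],[0,0.001,-0.004],1],
  [[0,0,0],[0,0,-0.005],1],
  [[0,0,0],[0,0,-0.005],1],
  [[0,0,0],[0,0,-0.005],1],
  [[0,0,0],[0,0,-0.005],1],
  [[0,0,0],[0,0,-0.003],1],
  [[0,0,0],[0,0,-0.002],1],
  [[0,0,0],[0,0,-0.001],1],
  [[0,0,0],[0,0,-0.001],1],
  [[0,0,0],[0,0,0],1],
])

```text
clock: 14.15
ee_pos: [0.5463, -0.0027, 0.0294]
orientation: [-0.078, 0.997, -0.0, 0.0]
wrist_force: [-5.5, 0.2, 5.0]
opening: 0.013
finger_force: 59.7
```

Request:
drive_tool([
  [[0,0,0],[0,0,0.001],-0.3],
  [[0,0,0],[0,0,0],-0.3],
  [[0,0,0],[0,0,0],-0.3],
  [[0,0,0],[0,0,0.01],-0.3],
  [[0,0,0],[0,0,0.02],-0.3],
  [[0,0,0],[0,0,0.03],-0.4],
  [[0,0,0],[0,0,0.03],-0.4],
  [[0,0,0],[0,0,0.03],-0.4],
  [[0,0,0],[0,0,0.03],-0.4],
  [[0,0,0],[0,0,0],-0.4],
])

```text
clock: 15.4
ee_pos: [0.5471, -0.0028, 0.1826]
orientation: [-0.078, 0.997, -0.0, 0.002]
wrist_force: [-0.1, 0.2, 0.0]
opening: 0.0601
finger_force: 0.0
```

Run:
```python
from h import *
s=ctrl.state(); print(s['ee_pos'])
p,d,c=grab('wrist'); C=cloud(c,d); np.savez('w5.npz',p=p,d=d,**c)
rect(C,.5464,-.0018,.11,.045,.065)
cv2.imwrite('pics/w5.png',cv2.resize(p[40:260,120:390],None,fx=2.9,fy=2.7))
p,d,c=grab('top'); C=cloud(c,d); m=cv2.cvtColor(p,cv2.COLOR_BGR2HSV)
red=((m[...,0]<8)|(m[...,0]>172))&(m[...,1]>150)
k,l,st,ce=cv2.connectedComponentsWithStats(red.astype(np.uint8))
for i in range(1,k):
    if 12<st[i,4]<60: print(px(c,d,*ce[i],z=.072).round(4))
```

```text
[ 0.54711044 -0.00279524  0.18261544]
14445 [546.9  -1.5] [170.8 120.4] 9.0 z 0.0549
[ 0.6193 -0.1662  0.072 ]
[0.5532 0.2943 0.072 ]
[0.5086 0.2883 0.072 ]
[0.4641 0.2823 0.072 ]
[0.4197 0.2773 0.072 ]
```

View pics/w5.png

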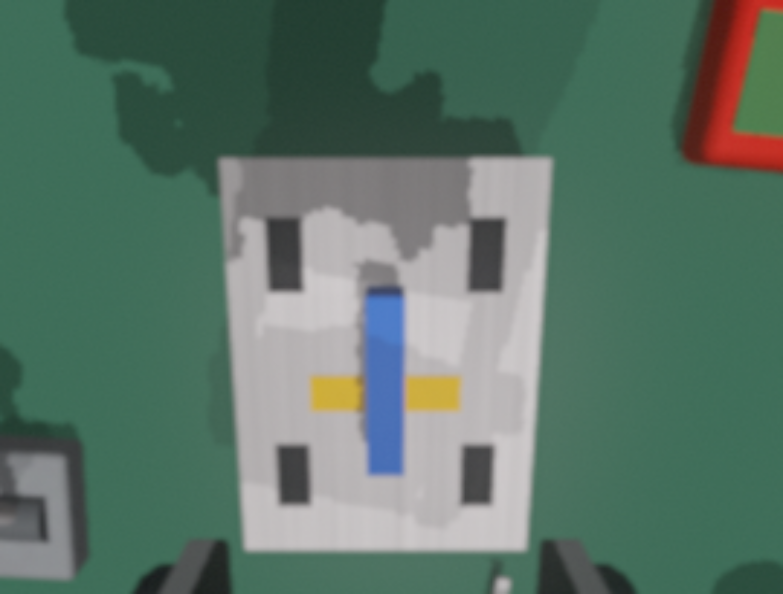

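The lid is seated squarely: centre (546.9,-1.5), 9.0°, plate z 0.055. The view shows all four slots. Next I go to the rack, to the pin at the far end.

Request:
drive_tool([
  [[0,0,0],[0,0.02,0],-0.4],
  [[0,0,0],[0.001,0.035,0],-0.4],
  [[0,0,0],[0.001,0.035,0],-0.4],
  [[0,0,0],[0.001,0.035,0],-0.4],
  [[0,0,0],[0.001,0.035,0],-0.4],
  [[0,0,0],[0.001,0.035,0],-0.4],
  [[0,0,0],[0.001,0.035,0],-0.4],
  [[0,0,0],[0.001,0.035,0],-0.4],
  [[0,0,0],[0.002,0.033,0],-0.4],
  [[0,0,0],[0,0,0],-0.4],
])

```text
clock: 16.75
ee_pos: [0.554, 0.2979, 0.1784]
orientation: [-0.08, 0.997, -0.0, -0.001]
wrist_force: [0.3, -0.9, -0.1]
opening: 0.0598
finger_force: 0.0
```

```bash
cat >> h.py <<'E'
def reds(n='wrist',lo=.055,hi=.09):
    p,d,c=grab(n); C=cloud(c,d); m=cv2.cvtColor(p,cv2.COLOR_BGR2HSV)
    r=((m[...,0]<8)|(m[...,0]>172))&(m[...,1]>120)&(C[...,2]>lo)&(C[...,2]<hi)&(d>0)
    k,l,st,ce=cv2.connectedComponentsWithStats(r.astype(np.uint8))
    for i in range(1,k):
        if st[i,4]>12:
            w=C[l==i]; zz=np.percentile(w[:,2],80); w=w[w[:,2]>zz-.004]
            q=cv2.minEnclosingCircle((w[:,:2]*1000).astype(np.float32)); print(n,st[i,4],'z',zz.round(4),np.round(q[0],1),'r',round(q[1],1))
    return p,C
E
python3 - <<'E'
from h import *
s=ctrl.state(); print(s['ee_pos'])
p,C=reds(); rect(C,.488,.287,.11,.04,.052)
cv2.imwrite('pics/w6.png',p)
E
```

```text
[0.55395182 0.29793284 0.17838743]
wrist 567 z 0.0735 [421.7 279.4] r 11.7
wrist 442 z 0.0736 [465.6 285. ] r 11.3
wrist 389 z 0.0735 [510.  290.5] r 11.3
wrist 381 z 0.0734 [554.3 296.1] r 11.6
7618 [492.2 257.2] [190.6 119.3] 6.9 z 0.047
```

View pics/w6.png

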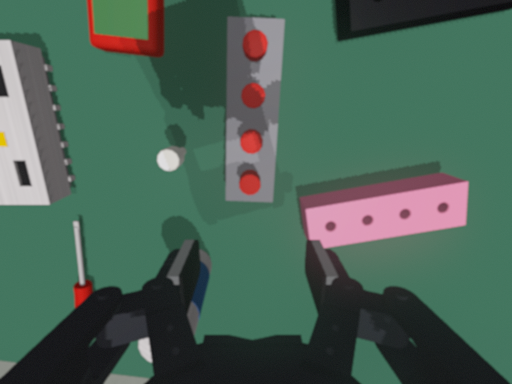

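The wrist picture shows the grey rack with four red heads at (255,44), (253,95), (251,141) and (249,183). The white look-alike is apart at (168,160). I take the nearest, (249,183), at world (554,296).

Request:
drive_tool([
  [[0,0,0],[0.0005,-0.0025,-0.02],-0.4],
  [[0,0,0],[0,0,-0.025],-0.4],
  [[0,0,0],[0,0,-0.025],-0.4],
  [[0,0,0],[0,0,-0.025],-0.4],
  [[0,0,0],[0,0,-0.02],-0.4],
  [[0,0,0],[0,0,-0.018],-0.3],
  [[0,0,0],[0,0,-0.012],-0.2],
  [[0,0,0],[0,0,-0.009],-0.2],
  [[0,0,0],[0,0,-0.005],-0.2],
  [[0,0,0],[0,0,0],-0.2],
])

```text
clock: 18.05
ee_pos: [0.5557, 0.2928, 0.0208]
orientation: [-0.078, 0.997, 0.0, 0.0]
wrist_force: [-0.2, 0.2, -0.1]
opening: 0.0515
finger_force: 0.0
```

Request:
drive_tool([
  [[0,0,0],[0,0,0],0.2],
  [[0,0,0],[0,0,0],1],
  [[0,0,0],[0,0,0],1],
  [[0,0,0],[0,0,0],1],
  [[0,0,0],[0,0,0],1],
  [[0,0,0],[0,0,0],1],
  [[0,0,0],[0,0,0],1],
  [[0,0,0],[0,0,0],1],
  [[0,0,0],[0,0,0],1],
  [[0,0,0],[0,0,0],1],
], squeeze=40)

```text
clock: 19.3
ee_pos: [0.556, 0.2934, 0.0215]
orientation: [-0.079, 0.997, 0.001, 0.001]
wrist_force: [-0.1, 5.0, 5.5]
opening: 0.0223
finger_force: 39.6
```

Run:
```python
from h import *
s=ctrl.state(); print(s['ee_pos'],s['wrist_force'],s['opening'])
p,d,c=grab('wrist'); C=cloud(c,d)
cv2.imwrite('pics/w7.png',cv2.resize(p[150:330,160:350],None,fx=3,fy=3))
```

```text
[0.55603354 0.29340028 0.0215266 ] [-0.06190018  5.03179347  5.50946291] 0.022320991954272403
```

View pics/w7.png

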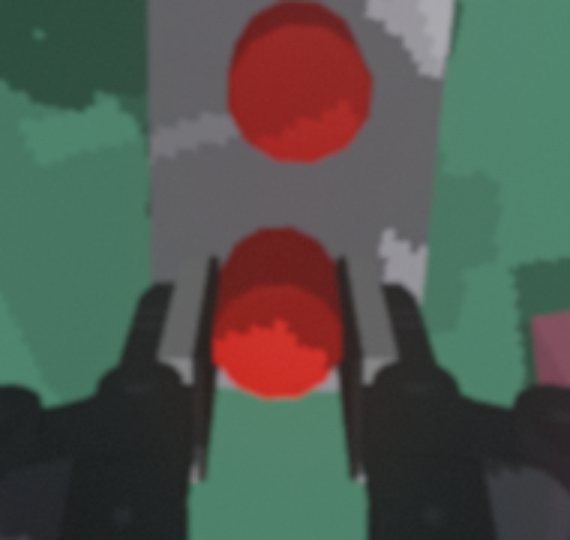

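The pin is gripped with the tips at about rack-top level (5.5 N up). I regrip 4 mm higher so the tips clear the lid when the pin is home.

Request:
drive_tool([
  [[0,0,0],[0,0,0],0.2],
  [[0,0,0],[0,0,0.002],0.2],
  [[0,0,0],[0,0.001,0.002],0.2],
  [[0,0,0],[0,0,0],0.2],
  [[0,0,0],[0,0,0],1],
  [[0,0,0],[0,0,0],1],
  [[0,0,0],[0,0,0],1],
  [[0,0,0],[0,0,0],1],
  [[0,0,0],[0,0,0],1],
  [[0,0,0],[0,0,0],1],
])

```text
clock: 20.6
ee_pos: [0.5557, 0.2938, 0.0249]
orientation: [-0.079, 0.997, 0.0, 0.0]
wrist_force: [-1.5, 0.0, 5.9]
opening: 0.022
finger_force: 39.2
```

Request:
drive_tool([
  [[0,0,0],[0,0,0.003],1],
  [[0,0,0],[0,0,0.006],1],
  [[0,0,0],[0,0,0.008],1],
  [[0,0,0],[0,0,0.01],1],
  [[0,0,0],[0,0,0.015],1],
  [[0,0,0],[0,0,0.02],1],
  [[0,0,0],[0,0,0.02],1],
  [[0,0,0],[0,0,0.02],1],
  [[0,0,0],[0,0,0.01],1],
  [[0,0,0],[0,0,0],1],
])

```text
clock: 21.85
ee_pos: [0.5559, 0.2938, 0.1377]
orientation: [-0.078, 0.997, 0.0, 0.001]
wrist_force: [0.1, -0.2, 0.0]
opening: 0.022
finger_force: 39.3
```

Request:
drive_tool([
  [[0,0,-9],[0.002,-0.02,0],1],
  [[0,0,-9],[0.003,-0.026,0],1],
  [[0,0,-9],[0.003,-0.028,0],1],
  [[0,0,-9],[0.003,-0.028,0],1],
  [[0,0,-9],[0.003,-0.028,0],1],
  [[0,0,-9],[0.003,-0.028,0],1],
  [[0,0,-9],[0.003,-0.028,0],1],
  [[0,0,-9],[0.003,-0.028,0],1],
  [[0,0,-9],[0.003,-0.022,0],1],
  [[0,0,-9],[0,-0.016,0],1],
])

```text
clock: 23.1
ee_pos: [0.5814, 0.0407, 0.1359]
orientation: [0.652, 0.759, -0.0, -0.0]
wrist_force: [-0.6, 0.4, -1.0]
opening: 0.0222
finger_force: 39.3
```

Run:
```python
from h import *
s=ctrl.state(); print(s['ee_pos'],s['orientation'],s['wrist_force'])
p,C=reds(lo=.12,hi=.22); x,y=s['ee_pos'][:2]
rect(C,.5469,-.0015,.11,.045,.065)
cv2.imwrite('pics/w8.png',p)
```

```text
[0.58140189 0.0407403  0.13589743] [ 6.51643534e-01  7.58525037e-01 -4.79483341e-04 -4.93085422e-04] [-0.55477505  0.43994303 -1.0112031 ]
wrist 1810 z 0.1841 [581.3  42.1] r 11.9
13191 [546.3  -2.5] [170.6 121.1] 8.9 z 0.055
```

View pics/w8.png

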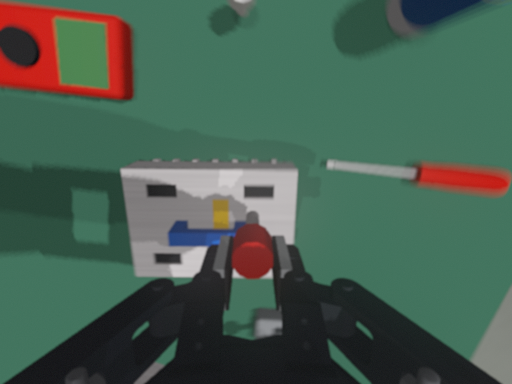

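The head is over the slot: u=41.5, v=38.6 in the lid frame. I lower it and start the slide at the inner end.

Request:
drive_tool([
  [[0,0,0],[0,0,-0.015],1],
  [[0,0,0],[0,0,-0.02],1],
  [[0,0,0],[0,0,-0.015],1],
  [[0,0,0],[0,0,-0.008],1],
  [[0,0,0],[0,0,-0.005],1],
  [[0,0,0],[0,0,-0.003],1],
  [[0,0,0],[0,0,-0.002],1],
  [[0,0,0],[0,0,-0.001],1],
  [[0,0,0],[0,0,0],1],
  [[0,0,0],[0,0,0],1],
])

```text
clock: 24.4
ee_pos: [0.5818, 0.0418, 0.0679]
orientation: [0.649, 0.76, 0.0, 0.0]
wrist_force: [-0.1, 1.0, -1.4]
opening: 0.022
finger_force: 39.3
```

Request:
drive_tool([
  [[0,0,0],[0,0,-0.001],1],
  [[0,0,0],[0,0,-0.001],1],
  [[0,0,0],[0,0,-0.0005],1],
  [[0,0,0],[0,0,0],1],
  [[0,0,0],[0,0,0],1],
  [[0,0,0],[0,0,0],1],
  [[0,0,0],[0,0,0],1],
  [[0,0,0],[0,0,0],1],
  [[0,0,0],[0,0,0],1],
  [[0,0,0],[0,0,0],1],
])

```text
clock: 25.65
ee_pos: [0.5817, 0.0418, 0.0653]
orientation: [0.649, 0.76, -0.0, 0.0]
wrist_force: [0.3, 0.2, -0.7]
opening: 0.0223
finger_force: 39.3
```

Request:
drive_tool([
  [[0,0,0],[0,0,-0.001],1],
  [[0,0,0],[0,0,-0.001],1],
  [[0,0,0],[0,0,-0.001],1],
  [[0,0,0],[0,0,-0.0005],1],
  [[0,0,0],[0,0,0],1],
  [[0,0,0],[0,0,0],1],
  [[0,0,0],[0,0,0],1],
  [[0,0,0],[0,0,0],1],
  [[0,0,0],[0,0,0],1],
  [[0,0,0],[0,0,0],1],
])

```text
clock: 26.9
ee_pos: [0.5817, 0.0418, 0.0618]
orientation: [0.649, 0.76, -0.0, -0.0]
wrist_force: [0.7, 0.7, -0.9]
opening: 0.0222
finger_force: 39.3
```

Request:
drive_tool([
  [[0,0,0],[0,0,-0.001],1],
  [[0,0,0],[0,0,-0.001],1],
  [[0,0,0],[0,0,-0.001],1],
  [[0,0,0],[0,0,-0.001],1],
  [[0,0,0],[0,0,-0.001],1],
  [[0,0,0],[0,0,-0.001],1],
  [[0,0,0],[0,0,-0.001],1],
  [[0,0,0],[0,0,-0.001],1],
  [[0,0,0],[0,0,0],1],
  [[0,0,0],[0,0,0],1],
])

```text
clock: 28.15
ee_pos: [0.5817, 0.0418, 0.0538]
orientation: [0.649, 0.76, -0.0, 0.0]
wrist_force: [-1.3, 0.2, -0.8]
opening: 0.0224
finger_force: 39.3
```

The tip is already in the nut hole, with no resistance 8 mm below the nut top. I push it home.

Request:
drive_tool([
  [[0,0,0],[0,0,-0.003],1],
  [[0,0,0],[0,0,-0.003],1],
  [[0,0,0],[0,0,-0.003],1],
  [[0,0,0],[0,0,-0.003],1],
  [[0,0,0],[0,0,-0.003],1],
  [[0,0,0],[0,0,-0.002],1],
  [[0,0,0],[0,0,-0.001],1],
  [[0,0,0],[0,0,-0.001],1],
  [[0,0,0],[0,0,-0.001],1],
  [[0,0,0],[0,0,0],1],
])

```text
clock: 29.4
ee_pos: [0.5817, 0.0418, 0.0337]
orientation: [0.649, 0.76, -0.0, -0.0]
wrist_force: [-0.4, 1.2, -0.6]
opening: 0.0223
finger_force: 39.3
```

Still free. It needs about another millimetre or two until the head meets the plate.

Request:
drive_tool([
  [[0,0,0],[0,0,-0.001],1],
  [[0,0,0],[0,0,-0.001],1],
  [[0,0,0],[0,0,-0.0005],1],
  [[0,0,0],[0,0,0],1],
  [[0,0,0],[0,0,0],1],
  [[0,0,0],[0,0,0],1],
  [[0,0,0],[0,0,0],1],
  [[0,0,0],[0,0,0],1],
  [[0,0,0],[0,0,0],1],
  [[0,0,0],[0,0,0],1],
])

```text
clock: 30.65
ee_pos: [0.582, 0.0418, 0.0328]
orientation: [0.649, 0.76, 0.0, 0.0]
wrist_force: [-7.2, -1.2, 15.5]
opening: 0.0221
finger_force: 41.0
```

Request:
drive_tool([
  [[0,0,0],[0,0,0.001],0.0],
  [[0,0,0],[0,0,0],-0.4],
  [[0,0,0],[0,0,0],-0.4],
  [[0,0,0],[0,0,0.01],-0.4],
  [[0,0,0],[0,0,0.02],-0.4],
  [[0,0,0],[0,0,0.03],-0.4],
  [[0,0,0],[0,0,0.03],-0.4],
  [[0,0,0],[0,0,0.03],-0.4],
  [[0,0,0],[0,0,0.02],-0.4],
  [[0,0,0],[0,0,0.005],-0.4],
])

```text
clock: 31.9
ee_pos: [0.5821, 0.0418, 0.179]
orientation: [0.649, 0.76, 0.001, 0.001]
wrist_force: [-0.4, 0.9, -0.7]
opening: 0.06
finger_force: 0.0
```

Request:
drive_tool([
  [[0,0,9],[-0.004,0.016,0],-0.4],
  [[0,0,9],[-0.007,0.024,0],-0.4],
  [[0,0,9],[-0.008,0.028,0],-0.4],
  [[0,0,9],[-0.008,0.028,0],-0.4],
  [[0,0,9],[-0.008,0.028,0],-0.4],
  [[0,0,9],[-0.008,0.028,0],-0.4],
  [[0,0,9],[-0.008,0.028,0],-0.4],
  [[0,0,9],[-0.008,0.028,0],-0.4],
  [[0,0,9],[-0.008,0.024,0],-0.4],
  [[0,0,9],[-0.003,0.015,0],-0.4],
])

```text
clock: 33.15
ee_pos: [0.5109, 0.2897, 0.1766]
orientation: [-0.082, 0.997, -0.0, -0.001]
wrist_force: [0.2, -1.0, 0.8]
opening: 0.06
finger_force: 0.0
```

Run:
```python
from h import *
s=ctrl.state(); print(s['ee_pos'],s['orientation'])
reds(); p,C=reds('top',lo=.05,hi=.12); rect(C,.544,-.004,.11,.045,.062)
```

```text
[0.51091431 0.28974885 0.17655562] [-8.15111337e-02  9.96672267e-01 -1.82108851e-04 -5.42604770e-04]
wrist 458 z 0.0735 [421.  279.7] r 11.4
wrist 396 z 0.0736 [465.6 285.3] r 11.4
wrist 380 z 0.0734 [509.5 291. ] r 11.6
wrist 429 z 0.0811 [583.1  44.7] r 11.7
top 39 z 0.104 [ 612.3 -162.7] r 9.3
top 31 z 0.0815 [579.7  42.1] r 10.5
1507 [543.9  -3.3] [171.1 119.8] 9.0 z 0.0534
```

Request:
drive_tool([
  [[0,0,0],[-0.001,0,-0.025],-0.4],
  [[0,0,0],[0,0,-0.035],-0.4],
  [[0,0,0],[0,0,-0.035],-0.3],
  [[0,0,0],[0,0,-0.03],-0.2],
  [[0,0,0],[0,0,-0.016],-0.1],
  [[0,0,0],[0,0,-0.01],0],
  [[0,0,0],[0,0,0],0.1],
  [[0,0,0],[0,0,0],1],
  [[0,0,0],[0,0,0],1],
  [[0,0,0],[0,0,0],1],
])

```text
clock: 34.5
ee_pos: [0.5112, 0.289, 0.0274]
orientation: [-0.078, 0.997, 0.0, 0.001]
wrist_force: [-0.8, -0.5, 6.7]
opening: 0.0219
finger_force: 39.3
```

Request:
drive_tool([
  [[0,0,0],[0,0,0],1],
  [[0,0,0],[0,0,0],1],
  [[0,0,0],[0,0,0.005],1],
  [[0,0,0],[0,0,0.01],1],
  [[0,0,0],[0,0,0.015],1],
  [[0,0,0],[0,0,0.02],1],
  [[0,0,0],[0,0,0.02],1],
  [[0,0,0],[0,0,0.02],1],
  [[0,0,0],[0,0,0.02],1],
  [[0,0,0],[0,0,0.005],1],
])

```text
clock: 35.75
ee_pos: [0.5112, 0.289, 0.1433]
orientation: [-0.078, 0.997, 0.001, 0.001]
wrist_force: [0.6, -0.3, -0.1]
opening: 0.0218
finger_force: 39.2
```

Request:
drive_tool([
  [[0,0,-9],[0,-0.018,0],1],
  [[0,0,-9],[-0.001,-0.028,0],1],
  [[0,0,-9],[-0.0015,-0.03,0],1],
  [[0,0,-9],[-0.0015,-0.03,0],1],
  [[0,0,-9],[-0.0015,-0.03,0],1],
  [[0,0,-9],[-0.0015,-0.03,0],1],
  [[0,0,-9],[-0.0015,-0.03,0],1],
  [[0,0,-9],[-0.0015,-0.03,0],1],
  [[0,0,-9],[-0.0015,-0.024,0],1],
  [[0,0,-9],[0,-0.012,0],1],
])

```text
clock: 37.0
ee_pos: [0.4989, 0.0257, 0.1411]
orientation: [0.652, 0.758, -0.0, -0.0]
wrist_force: [0.1, 0.5, 0.1]
opening: 0.0218
finger_force: 39.3
```

```bash
cat >> h.py <<'E'
def uv():
    s=ctrl.state(); print(s['ee_pos'].round(4),s['wrist_force'].round(1))
    p,d,c=grab('wrist'); C=cloud(c,d); m=cv2.cvtColor(p,cv2.COLOR_BGR2HSV)
    r=((m[...,0]<8)|(m[...,0]>172))&(m[...,1]>120)&(C[...,2]>.1)&(C[...,2]<.24)&(d>0)
    w=C[r]; zz=np.percentile(w[:,2],90); w=w[w[:,2]>zz-.004]
    h,rr=cv2.minEnclosingCircle((w[:,:2]*1000).astype(np.float32))
    W=C.reshape(-1,3); W=W[(np.hypot(W[:,0]-.5469,W[:,1]+.0015)<.11)&(abs(W[:,2]-.055)<.007)]
    q=cv2.minAreaRect((W[:,:2]*1000).astype(np.float32)); a=np.radians(9.0)
    e=np.array(h)-q[0]; print('head',np.round(h,1),round(rr,1),'z',zz.round(4),'lid',np.round(q,1) if 0 else (np.round(q[0],1),np.round(q[1],1),round(q[2],1)),'uv',e@[np.cos(a),np.sin(a)],e@[-np.sin(a),np.cos(a)])
E
python3 -c "from h import *; uv()"
```

```text
[0.4989 0.0257 0.1411] [0.1 0.5 0.1]
head [498.4  27.3] 12.1 z 0.1872 lid (array([546.7,  -2.5]), array([170.5, 121. ]), 9.0) uv -43.04290378651022 36.93820040971787
```

Request:
drive_tool([
  [[0,0,0],[0.001,0,-0.015],1],
  [[0,0,0],[0,0,-0.022],1],
  [[0,0,0],[0,0,-0.018],1],
  [[0,0,0],[0,0,-0.01],1],
  [[0,0,0],[0,0,-0.005],1],
  [[0,0,0],[0,0,-0.002],1],
  [[0,0,0],[0,0,-0.001],1],
  [[0,0,0],[0,0,-0.001],1],
  [[0,0,0],[0,0,-0.001],1],
  [[0,0,0],[0,0,0],1],
])

```text
clock: 38.3
ee_pos: [0.5014, 0.0267, 0.0687]
orientation: [0.649, 0.761, 0.001, 0.001]
wrist_force: [-6.5, -1.1, 22.2]
opening: 0.0217
finger_force: 41.5
```

Contact with the nut top. I ease the pressure and slide outward.

Request:
drive_tool([
  [[0,0,0],[0,0,0.0015],1],
  [[0,0,0],[-0.001,-0.0002,0],1],
  [[0,0,0],[-0.001,-0.0001,0],1],
  [[0,0,0],[-0.001,-0.0002,0],1],
  [[0,0,0],[-0.001,-0.0001,0],1],
  [[0,0,0],[-0.001,-0.0002,0],1],
  [[0,0,0],[0,0,0],1],
  [[0,0,0],[0,0,0],1],
  [[0,0,0],[0,0,0],1],
  [[0,0,0],[0,0,0],1],
])

```text
clock: 39.55
ee_pos: [0.4966, 0.026, 0.0691]
orientation: [0.649, 0.76, 0.001, 0.002]
wrist_force: [3.6, 0.3, 6.9]
opening: 0.0218
finger_force: 40.0
```

Request:
drive_tool([
  [[0,0,0],[-0.001,-0.0002,-0.0005],1],
  [[0,0,0],[-0.001,-0.0001,0],1],
  [[0,0,0],[-0.001,-0.0002,0],1],
  [[0,0,0],[-0.001,-0.0001,0],1],
  [[0,0,0],[0,0,0],1],
  [[0,0,0],[0,0,0],1],
  [[0,0,0],[0,0,0],1],
  [[0,0,0],[0,0,0],1],
  [[0,0,0],[0,0,0],1],
  [[0,0,0],[0,0,0],1],
])

```text
clock: 40.8
ee_pos: [0.4926, 0.0254, 0.0685]
orientation: [0.649, 0.76, 0.001, 0.001]
wrist_force: [4.2, 0.5, 6.7]
opening: 0.0216
finger_force: 40.0
```

Request:
drive_tool([
  [[0,0,0],[-0.001,-0.0002,-0.0005],1],
  [[0,0,0],[-0.001,-0.0001,0],1],
  [[0,0,0],[-0.001,-0.0002,0],1],
  [[0,0,0],[-0.001,-0.0001,0],1],
  [[0,0,0],[0,0,0],1],
  [[0,0,0],[0,0,0],1],
  [[0,0,0],[0,0,0],1],
  [[0,0,0],[0,0,0],1],
  [[0,0,0],[0,0,0],1],
  [[0,0,0],[0,0,0],1],
])

```text
clock: 42.05
ee_pos: [0.4872, 0.0248, 0.0667]
orientation: [0.649, 0.76, -0.0, -0.0]
wrist_force: [-0.5, 0.6, -0.4]
opening: 0.0219
finger_force: 39.4
```

It has dropped: the force is gone and z is lower. Going down.

Request:
drive_tool([
  [[0,0,0],[0,0,-0.001],1],
  [[0,0,0],[0,0,-0.001],1],
  [[0,0,0],[0,0,-0.001],1],
  [[0,0,0],[0,0,-0.001],1],
  [[0,0,0],[0,0,-0.001],1],
  [[0,0,0],[0,0,-0.001],1],
  [[0,0,0],[0,0,-0.001],1],
  [[0,0,0],[0,0,0],1],
  [[0,0,0],[0,0,0],1],
  [[0,0,0],[0,0,0],1],
])

```text
clock: 43.3
ee_pos: [0.4872, 0.0248, 0.0598]
orientation: [0.649, 0.76, 0.0, -0.0]
wrist_force: [-0.3, -0.3, -0.8]
opening: 0.022
finger_force: 39.4
```

Request:
drive_tool([
  [[0,0,0],[0,0,-0.003],1],
  [[0,0,0],[0,0,-0.004],1],
  [[0,0,0],[0,0,-0.004],1],
  [[0,0,0],[0,0,-0.004],1],
  [[0,0,0],[0,0,-0.004],1],
  [[0,0,0],[0,0,-0.003],1],
  [[0,0,0],[0,0,-0.002],1],
  [[0,0,0],[0,0,-0.001],1],
  [[0,0,0],[0,0,-0.001],1],
  [[0,0,0],[0,0,0],1],
])

```text
clock: 44.55
ee_pos: [0.4876, 0.0248, 0.0352]
orientation: [0.649, 0.76, 0.0, 0.0]
wrist_force: [-7.2, 0.3, 19.8]
opening: 0.0221
finger_force: 41.4
```

Home (19.8 N at z 0.0352). I release and go for the third pin.

Request:
drive_tool([
  [[0,0,0],[0,0,0.001],0.0],
  [[0,0,0],[0,0,0],-0.4],
  [[0,0,0],[0,0,0],-0.4],
  [[0,0,0],[0,0,0.01],-0.4],
  [[0,0,0],[0,0,0.02],-0.4],
  [[0,0,0],[0,0,0.03],-0.4],
  [[0,0,0],[0,0,0.03],-0.4],
  [[0,0,0],[0,0,0.03],-0.4],
  [[0,0,0],[0,0,0.02],-0.4],
  [[0,0,0],[0,0,0.002],-0.4],
])

```text
clock: 45.8
ee_pos: [0.4877, 0.0248, 0.1783]
orientation: [0.649, 0.76, 0.001, 0.001]
wrist_force: [0.4, -0.1, -0.8]
opening: 0.0596
finger_force: 0.0
```

Request:
drive_tool([
  [[0,0,9],[0,0.018,0],-0.4],
  [[0,0,9],[-0.002,0.026,0],-0.4],
  [[0,0,9],[-0.0025,0.029,0],-0.4],
  [[0,0,9],[-0.003,0.029,0],-0.4],
  [[0,0,9],[-0.003,0.029,0],-0.4],
  [[0,0,9],[-0.003,0.029,0],-0.4],
  [[0,0,9],[-0.0025,0.029,0],-0.4],
  [[0,0,9],[-0.0025,0.029,0],-0.4],
  [[0,0,9],[-0.0025,0.025,0],-0.4],
  [[0,0,9],[0,0.017,0],-0.4],
])

```text
clock: 47.05
ee_pos: [0.4656, 0.2856, 0.1758]
orientation: [-0.081, 0.997, -0.0, -0.001]
wrist_force: [0.5, -0.4, 0.3]
opening: 0.0598
finger_force: 0.0
```

Run:
```python
from h import *
s=ctrl.state(); print(s['ee_pos'],s['orientation'])
reds(); p,C=reds('top',lo=.05,hi=.12); rect(C,.544,-.004,.11,.045,.062)
```

```text
[0.4655593  0.28563612 0.17576975] [-8.14113350e-02  9.96680309e-01 -2.81697604e-04 -6.90366731e-04]
wrist 396 z 0.0735 [420.8 280. ] r 11.3
wrist 342 z 0.0804 [489.7  33.4] r 9.3
wrist 378 z 0.0734 [465.2 285.7] r 11.3
wrist 341 z 0.0809 [583.4  46.9] r 11.0
top 39 z 0.1034 [ 613.6 -161.6] r 10.9
top 31 z 0.0821 [579.7  41.4] r 10.5
top 27 z 0.0807 [484.7  27.3] r 10.1
1468 [543.9  -3.6] [170.8 120.1] 9.0 z 0.0534
```

Request:
drive_tool([
  [[0,0,0],[0,0,-0.025],-0.4],
  [[0,0,0],[0,0,-0.035],-0.4],
  [[0,0,0],[0,0,-0.035],-0.3],
  [[0,0,0],[0,0,-0.03],-0.2],
  [[0,0,0],[0,0,-0.015],-0.1],
  [[0,0,0],[0,0,-0.01],0],
  [[0,0,0],[0,0,0],0.1],
  [[0,0,0],[0,0,0],1],
  [[0,0,0],[0,0,0],1],
  [[0,0,0],[0,0,0],1],
])

```text
clock: 48.4
ee_pos: [0.4667, 0.285, 0.0278]
orientation: [-0.078, 0.997, 0.0, 0.001]
wrist_force: [-0.6, -1.8, 6.1]
opening: 0.022
finger_force: 39.3
```

Request:
drive_tool([
  [[0,0,0],[0,0,0],1],
  [[0,0,0],[0,0,0],1],
  [[0,0,0],[0,0,0.005],1],
  [[0,0,0],[0,0,0.01],1],
  [[0,0,0],[0,0,0.015],1],
  [[0,0,0],[0,0,0.02],1],
  [[0,0,0],[0,0,0.02],1],
  [[0,0,0],[0,0,0.02],1],
  [[0,0,0],[0,0,0.02],1],
  [[0,0,0],[0,0,0.005],1],
])

```text
clock: 49.65
ee_pos: [0.4667, 0.285, 0.1437]
orientation: [-0.078, 0.997, 0.001, 0.001]
wrist_force: [0.1, 0.8, -1.0]
opening: 0.022
finger_force: 39.2
```

Request:
drive_tool([
  [[0,0,-9],[0.008,-0.02,0],1],
  [[0,0,-9],[0.012,-0.034,0],1],
  [[0,0,-9],[0.014,-0.036,0],1],
  [[0,0,-9],[0.014,-0.036,0],1],
  [[0,0,-9],[0.014,-0.036,0],1],
  [[0,0,-9],[0.014,-0.036,0],1],
  [[0,0,-9],[0.014,-0.036,0],1],
  [[0,0,-9],[0.014,-0.036,0],1],
  [[0,0,-9],[0.014,-0.03,0],1],
  [[0,0,-9],[0.0085,-0.019,0],1],
])

```text
clock: 50.9
ee_pos: [0.5928, -0.0357, 0.1414]
orientation: [0.652, 0.758, -0.0, -0.0]
wrist_force: [-0.2, 0.4, -0.2]
opening: 0.0217
finger_force: 39.2
```

```bash
python3 -c "from h import *; uv()"
```

```text
[ 0.5928 -0.0357  0.1414] [-0.2  0.4 -0.2]
head [592.7 -33.6] 12.6 z 0.1869 lid (array([546.3,  -2.7]), array([170.8, 120.6]), 9.0) uv 41.03035323583701 -37.80774733631443
```

Request:
drive_tool([
  [[0,0,0],[0,0,-0.015],1],
  [[0,0,0],[0,0,-0.022],1],
  [[0,0,0],[0,0,-0.018],1],
  [[0,0,0],[0,0,-0.01],1],
  [[0,0,0],[0,0,-0.005],1],
  [[0,0,0],[0,0,-0.002],1],
  [[0,0,0],[0,0,-0.001],1],
  [[0,0,0],[0,0,-0.001],1],
  [[0,0,0],[0,0,-0.001],1],
  [[0,0,0],[0,0,0],1],
])

```text
clock: 52.2
ee_pos: [0.5938, -0.0345, 0.0693]
orientation: [0.649, 0.76, 0.001, 0.002]
wrist_force: [-4.5, -1.1, 17.2]
opening: 0.022
finger_force: 41.0
```

Request:
drive_tool([
  [[0,0,0],[0,0,0.0008],1],
  [[0,0,0],[0.001,0.0002,0],1],
  [[0,0,0],[0.001,0.0001,0],1],
  [[0,0,0],[0.001,0.0002,0],1],
  [[0,0,0],[0.001,0.0001,0],1],
  [[0,0,0],[0.001,0.0002,0],1],
  [[0,0,0],[0,0,0],1],
  [[0,0,0],[0,0,0],1],
  [[0,0,0],[0,0,0],1],
  [[0,0,0],[0,0,0],1],
])

```text
clock: 53.45
ee_pos: [0.5972, -0.0339, 0.0693]
orientation: [0.649, 0.76, -0.001, -0.0]
wrist_force: [-12.4, -0.7, 16.4]
opening: 0.0219
finger_force: 41.7
```

Request:
drive_tool([
  [[0,0,0],[0,0,0.0008],1],
  [[0,0,0],[0.001,0.0002,0],1],
  [[0,0,0],[0.001,0.0001,0],1],
  [[0,0,0],[0.001,0.0002,0],1],
  [[0,0,0],[0.001,0.0001,0],1],
  [[0,0,0],[0,0,0],1],
  [[0,0,0],[0,0,0],1],
  [[0,0,0],[0,0,0],1],
  [[0,0,0],[0,0,0],1],
  [[0,0,0],[0,0,0],1],
])

```text
clock: 54.7
ee_pos: [0.6018, -0.0328, 0.0685]
orientation: [0.649, 0.76, 0.0, 0.0]
wrist_force: [1.5, 0.6, 1.1]
opening: 0.022
finger_force: 39.5
```

Request:
drive_tool([
  [[0,0,0],[0,0,-0.001],1],
  [[0,0,0],[0,0,-0.001],1],
  [[0,0,0],[0,0,-0.001],1],
  [[0,0,0],[0,0,0],1],
  [[0,0,0],[0,0,0],1],
  [[0,0,0],[0,0,0],1],
  [[0,0,0],[0,0,0],1],
  [[0,0,0],[0,0,0],1],
  [[0,0,0],[0,0,0],1],
  [[0,0,0],[0,0,0],1],
])

```text
clock: 55.95
ee_pos: [0.6023, -0.0327, 0.0654]
orientation: [0.649, 0.76, 0.001, 0.001]
wrist_force: [6.4, 0.7, -0.0]
opening: 0.022
finger_force: 39.7
```

Request:
drive_tool([
  [[0,0,0],[0.0008,0.0001,-0.001],1],
  [[0,0,0],[0,0,-0.003],1],
  [[0,0,0],[0,0,-0.003],1],
  [[0,0,0],[0,0,-0.003],1],
  [[0,0,0],[0,0,-0.003],1],
  [[0,0,0],[0,0,-0.003],1],
  [[0,0,0],[0,0,-0.003],1],
  [[0,0,0],[0,0,0],1],
  [[0,0,0],[0,0,0],1],
  [[0,0,0],[0,0,0],1],
])

```text
clock: 57.2
ee_pos: [0.6029, -0.0326, 0.0463]
orientation: [0.649, 0.76, 0.0, 0.0]
wrist_force: [7.3, 1.0, 0.5]
opening: 0.0218
finger_force: 39.7
```

Request:
drive_tool([
  [[0,0,0],[0.0006,0.0001,-0.002],1],
  [[0,0,0],[0,0,-0.003],1],
  [[0,0,0],[0,0,-0.003],1],
  [[0,0,0],[0,0,-0.002],1],
  [[0,0,0],[0,0,-0.001],1],
  [[0,0,0],[0,0,-0.001],1],
  [[0,0,0],[0,0,0],1],
  [[0,0,0],[0,0,0],1],
  [[0,0,0],[0,0,0],1],
  [[0,0,0],[0,0,0],1],
])

```text
clock: 58.45
ee_pos: [0.6034, -0.0326, 0.0356]
orientation: [0.649, 0.76, 0.0, 0.0]
wrist_force: [-0.8, 1.4, 16.5]
opening: 0.0218
finger_force: 41.2
```

Home. I release and go for the last pin.

Request:
drive_tool([
  [[0,0,0],[0,0,0.001],0.0],
  [[0,0,0],[0,0,0],-0.4],
  [[0,0,0],[0,0,0],-0.4],
  [[0,0,0],[0,0,0.01],-0.4],
  [[0,0,0],[0,0,0.02],-0.4],
  [[0,0,0],[0,0,0.03],-0.4],
  [[0,0,0],[0,0,0.03],-0.4],
  [[0,0,0],[0,0,0.03],-0.4],
  [[0,0,0],[0,0,0.02],-0.4],
  [[0,0,0],[0,0,0.002],-0.4],
])

```text
clock: 59.7
ee_pos: [0.6036, -0.0327, 0.1792]
orientation: [0.649, 0.76, 0.001, 0.001]
wrist_force: [0.5, -0.2, -0.3]
opening: 0.0594
finger_force: 0.0
```

Request:
drive_tool([
  [[0,0,9],[-0.011,0.02,0],-0.4],
  [[0,0,9],[-0.018,0.032,0],-0.4],
  [[0,0,9],[-0.02,0.034,0],-0.4],
  [[0,0,9],[-0.02,0.034,0],-0.4],
  [[0,0,9],[-0.02,0.034,0],-0.4],
  [[0,0,9],[-0.02,0.034,0],-0.4],
  [[0,0,9],[-0.02,0.034,0],-0.4],
  [[0,0,9],[-0.02,0.034,0],-0.4],
  [[0,0,9],[-0.02,0.034,0],-0.4],
  [[0,0,9],[-0.0125,0.0215,0],-0.4],
])

```text
clock: 60.95
ee_pos: [0.4203, 0.28, 0.1766]
orientation: [-0.082, 0.997, -0.0, -0.001]
wrist_force: [-0.1, 0.1, 0.4]
opening: 0.0598
finger_force: 0.0
```

Run:
```python
from h import *
s=ctrl.state(); print(s['ee_pos'],s['orientation'])
reds(); p,C=reds('top',lo=.05,hi=.12); rect(C,.544,-.004,.11,.045,.062)
```

```text
[0.4202853  0.27998092 0.17662974] [-8.15866857e-02  9.96666067e-01 -2.32422312e-04 -5.57185443e-04]
wrist 348 z 0.0734 [419.3 280.9] r 10.9
wrist 457 z 0.081 [488.9  29.4] r 11.4
wrist 311 z 0.0807 [581.6  46.8] r 10.1
top 39 z 0.1047 [ 613.6 -161.1] r 10.6
top 30 z 0.0813 [599.5 -30.9] r 10.7
top 30 z 0.0814 [579.9  42.1] r 10.3
top 27 z 0.082 [484.7  27.2] r 9.9
1428 [543.5  -3.5] [170.2 119.9] 9.1 z 0.0534
```

Request:
drive_tool([
  [[0,0,0],[0,0,-0.025],-0.4],
  [[0,0,0],[0,0,-0.035],-0.4],
  [[0,0,0],[0,0,-0.035],-0.3],
  [[0,0,0],[0,0,-0.03],-0.2],
  [[0,0,0],[0,0,-0.016],-0.1],
  [[0,0,0],[0,0,-0.01],0],
  [[0,0,0],[0,0,0],0.1],
  [[0,0,0],[0,0,0],1],
  [[0,0,0],[0,0,0],1],
  [[0,0,0],[0,0,0],1],
])

```text
clock: 62.3
ee_pos: [0.4221, 0.2791, 0.0273]
orientation: [-0.078, 0.997, 0.0, 0.001]
wrist_force: [-0.9, -1.1, 7.2]
opening: 0.0222
finger_force: 39.2
```

Request:
drive_tool([
  [[0,0,0],[0,0,0],1],
  [[0,0,0],[0,0,0],1],
  [[0,0,0],[0,0,0.005],1],
  [[0,0,0],[0,0,0.01],1],
  [[0,0,0],[0,0,0.015],1],
  [[0,0,0],[0,0,0.02],1],
  [[0,0,0],[0,0,0.02],1],
  [[0,0,0],[0,0,0.02],1],
  [[0,0,0],[0,0,0.02],1],
  [[0,0,0],[0,0,0.005],1],
])

```text
clock: 63.55
ee_pos: [0.422, 0.2792, 0.1432]
orientation: [-0.078, 0.997, 0.001, 0.001]
wrist_force: [-1.3, 0.7, 0.1]
opening: 0.022
finger_force: 39.2
```

Request:
drive_tool([
  [[0,0,-9],[0.005,-0.02,0],1],
  [[0,0,-9],[0.009,-0.034,0],1],
  [[0,0,-9],[0.01,-0.037,0],1],
  [[0,0,-9],[0.01,-0.037,0],1],
  [[0,0,-9],[0.01,-0.037,0],1],
  [[0,0,-9],[0.01,-0.037,0],1],
  [[0,0,-9],[0.01,-0.037,0],1],
  [[0,0,-9],[0.01,-0.037,0],1],
  [[0,0,-9],[0.01,-0.032,0],1],
  [[0,0,-9],[0.006,-0.018,0],1],
])

```text
clock: 64.8
ee_pos: [0.5116, -0.0486, 0.1411]
orientation: [0.652, 0.758, -0.0, -0.0]
wrist_force: [-0.4, -0.0, -0.9]
opening: 0.0218
finger_force: 39.2
```

```bash
python3 -c "from h import *; uv()"
```

```text
[ 0.5116 -0.0486  0.1411] [-0.4 -0.  -0.9]
head [511.7 -46.2] 13.1 z 0.1872 lid (array([546.7,  -2.5]), array([170.8, 120.5]), 9.0) uv -41.455304257236705 -37.663769527886934
```

Request:
drive_tool([
  [[0,0,0],[-0.001,0,-0.015],1],
  [[0,0,0],[0,0,-0.022],1],
  [[0,0,0],[0,0,-0.018],1],
  [[0,0,0],[0,0,-0.01],1],
  [[0,0,0],[0,0,-0.005],1],
  [[0,0,0],[0,0,-0.002],1],
  [[0,0,0],[0,0,-0.001],1],
  [[0,0,0],[0,0,-0.001],1],
  [[0,0,0],[0,0,-0.0005],1],
  [[0,0,0],[0,0,0],1],
])

```text
clock: 66.1
ee_pos: [0.5106, -0.0472, 0.067]
orientation: [0.649, 0.76, 0.0, 0.0]
wrist_force: [0.1, 0.0, 0.3]
opening: 0.0219
finger_force: 39.2
```

Request:
drive_tool([
  [[0,0,0],[0,0,0],1],
  [[0,0,0],[-0.001,-0.0002,0],1],
  [[0,0,0],[-0.001,-0.0001,0],1],
  [[0,0,0],[-0.001,-0.0002,0],1],
  [[0,0,0],[0,0,0],1],
  [[0,0,0],[0,0,0],1],
  [[0,0,0],[0,0,0],1],
  [[0,0,0],[0,0,0],1],
  [[0,0,0],[0,0,0],1],
  [[0,0,0],[0,0,0],1],
])

```text
clock: 67.35
ee_pos: [0.5076, -0.0476, 0.0669]
orientation: [0.649, 0.76, 0.0, -0.0]
wrist_force: [0.5, -0.2, -0.4]
opening: 0.0215
finger_force: 39.2
```

No contact at that depth, so it is probably in the hole. Probing down.

Request:
drive_tool([
  [[0,0,0],[0,0,-0.001],1],
  [[0,0,0],[0,0,-0.001],1],
  [[0,0,0],[0,0,-0.001],1],
  [[0,0,0],[0,0,-0.001],1],
  [[0,0,0],[0,0,0],1],
  [[0,0,0],[0,0,0],1],
  [[0,0,0],[0,0,0],1],
  [[0,0,0],[0,0,0],1],
  [[0,0,0],[0,0,0],1],
  [[0,0,0],[0,0,0],1],
])

```text
clock: 68.6
ee_pos: [0.5076, -0.0476, 0.0629]
orientation: [0.649, 0.76, 0.0, -0.0]
wrist_force: [1.8, 0.8, -1.5]
opening: 0.022
finger_force: 39.2
```

Request:
drive_tool([
  [[0,0,0],[0,0,-0.003],1],
  [[0,0,0],[0,0,-0.003],1],
  [[0,0,0],[0,0,-0.003],1],
  [[0,0,0],[0,0,-0.003],1],
  [[0,0,0],[0,0,-0.003],1],
  [[0,0,0],[0,0,-0.003],1],
  [[0,0,0],[0,0,-0.003],1],
  [[0,0,0],[0,0,-0.002],1],
  [[0,0,0],[0,0,0],1],
  [[0,0,0],[0,0,0],1],
])

```text
clock: 69.85
ee_pos: [0.5075, -0.0476, 0.0397]
orientation: [0.649, 0.76, -0.0, -0.0]
wrist_force: [4.3, 0.9, -2.7]
opening: 0.0221
finger_force: 39.3
```

Request:
drive_tool([
  [[0,0,0],[0,0,-0.002],1],
  [[0,0,0],[0,0,-0.001],1],
  [[0,0,0],[0,0,-0.001],1],
  [[0,0,0],[0,0,-0.001],1],
  [[0,0,0],[0,0,-0.001],1],
  [[0,0,0],[0,0,0],1],
  [[0,0,0],[0,0,0],1],
  [[0,0,0],[0,0,0],1],
  [[0,0,0],[0,0,0],1],
  [[0,0,0],[0,0,0],1],
])

```text
clock: 71.1
ee_pos: [0.5079, -0.0477, 0.0352]
orientation: [0.649, 0.76, 0.0, 0.0]
wrist_force: [-5.0, 2.0, 19.0]
opening: 0.0221
finger_force: 41.5
```

Request:
drive_tool([
  [[0,0,0],[0,0,0.001],0.0],
  [[0,0,0],[0,0,0],-0.4],
  [[0,0,0],[0,0,0],-0.4],
  [[0,0,0],[0,0,0.01],-0.4],
  [[0,0,0],[0,0,0.02],-0.4],
  [[0,0,0],[0,0,0.03],-0.4],
  [[0,0,0],[0,0,0.03],-0.4],
  [[0,0,0],[0,0,0.03],-0.4],
  [[0,0,0],[0,0,0.03],0.5],
  [[0,0,0],[0,0,0.002],1],
])

```text
clock: 72.35
ee_pos: [0.5083, -0.0477, 0.1894]
orientation: [0.649, 0.76, 0.001, 0.002]
wrist_force: [-0.5, 0.2, -0.5]
opening: 0.0244
finger_force: 0.0
```

Request:
drive_tool([
  [[0,0,0],[0.005,-0.01,0],1],
  [[0,0,0],[0.008,-0.015,0],1],
  [[0,0,0],[0.008,-0.016,0],1],
  [[0,0,0],[0.008,-0.016,0],1],
  [[0,0,0],[0.008,-0.016,0],1],
  [[0,0,0],[0.008,-0.016,0],1],
  [[0,0,0],[0.007,-0.015,0],1],
  [[0,0,0],[0.003,-0.0095,0],1],
  [[0,0,0],[0,0,0],1],
  [[0,0,0],[0,0,0],1],
])

```text
clock: 73.6
ee_pos: [0.5625, -0.1608, 0.1869]
orientation: [0.649, 0.761, 0.0, -0.0]
wrist_force: [0.2, 0.3, -0.8]
opening: -0.0001
finger_force: 0.0
```

Run:
```python
from h import *
s=ctrl.state(); print(s['ee_pos'])
p,C=reds('top',lo=.05,hi=.12); rect(C,.544,-.004,.11,.045,.062)
q,C=reds('wrist',lo=.05,hi=.12)
cv2.imwrite('pics/f1.png',np.hstack([cv2.resize(p[150:250,200:333],(400,300)),cv2.resize(q,(400,300))]))
```

```text
[ 0.56246704 -0.16076261  0.1869142 ]
top 30 z 0.0817 [598.9 -31.4] r 11.1
top 30 z 0.0814 [579.7  42.1] r 10.9
top 29 z 0.0821 [504.2 -46.8] r 10.2
top 26 z 0.082 [484.9  25.6] r 8.8
1395 [543.8  -3.5] [170.5 120. ] 8.9 z 0.0535
wrist 527 z 0.0816 [508.3 -46.8] r 11.5
wrist 490 z 0.0815 [602.7 -31.9] r 11.2
wrist 458 z 0.1049 [ 616.3 -161.6] r 10.8
```

View pics/f1.png

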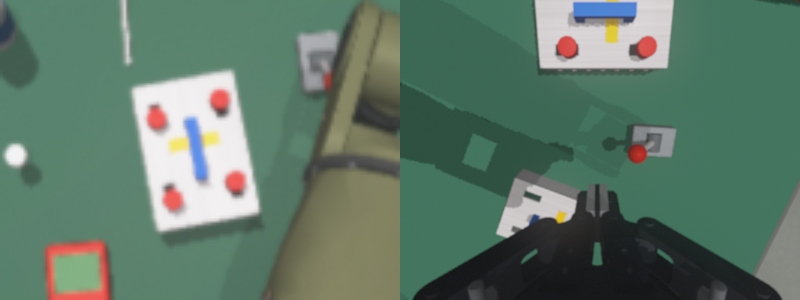

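All four pins are home (heads at z≈0.081), and the ball is at (616,-162), ahead of the shut fingers. I lower the fingers and push the lever.

Request:
drive_tool([
  [[0,0,0],[0,-0.001,-0.02],1],
  [[0,0,0],[0,0,-0.03],1],
  [[0,0,0],[0,0,-0.03],1],
  [[0,0,0],[0,0,-0.03],1],
  [[0,0,0],[0,0,-0.02],1],
  [[0,0,0],[0,0,-0.012],1],
  [[0,0,0],[0,0,0],1],
  [[0,0,0],[0.008,0.0005,0],1],
  [[0,0,0],[0.008,0.0005,0],1],
  [[0,0,0],[0,0,0],1],
])

```text
clock: 74.95
ee_pos: [0.5794, -0.1611, 0.0452]
orientation: [0.649, 0.761, 0.0, 0.0]
wrist_force: [0.3, 0.1, 0.5]
opening: -0.0001
finger_force: 0.0
```

Request:
drive_tool([
  [[0,0,0],[0.008,0.0005,0],1],
  [[0,0,0],[0.008,0.0005,0],1],
  [[0,0,0],[0.008,0.0005,0],1],
  [[0,0,0],[0.008,0.0005,0],1],
  [[0,0,0],[0.008,0.0005,0],1],
  [[0,0,0],[0.008,0.0005,0],1],
  [[0,0,0],[0.008,0.0005,0],1],
  [[0,0,0],[0.008,0.0005,0],1],
  [[0,0,0],[0.008,0.0005,0],1],
  [[0,0,0],[0,0,0],1],
])

```text
clock: 76.2
ee_pos: [0.651, -0.1565, 0.0447]
orientation: [0.649, 0.76, 0.0, 0.0]
wrist_force: [0.0, -0.2, -0.2]
opening: 0.0002
finger_force: 0.0
```

Run:
```python
from h import *
s=ctrl.state(); print(s['ee_pos'])
reds('wrist',lo=.075,hi=.13); reds('top',lo=.05,hi=.13)
```

```text
[ 0.65100052 -0.15653244  0.04467854]
wrist 20 z 0.0761 [518.9 -51. ] r 1.5
wrist 589 z 0.0812 [604.7 -37.7] r 10.0
wrist 1130 z 0.1085 [ 676.  -146.7] r 14.0
top 29 z 0.0815 [598.9 -32.1] r 10.4
top 30 z 0.0809 [579.8  41.8] r 10.6
top 28 z 0.0828 [504.  -45.8] r 9.7
top 26 z 0.0822 [485.7  26.2] r 9.8
```

Request:
drive_tool([
  [[0,0,0],[0.004,0.0003,0],1],
  [[0,0,0],[0.004,0.0003,0],1],
  [[0,0,0],[0.003,0.0002,0],1],
  [[0,0,0],[0.002,0.0001,0],1],
  [[0,0,0],[0.001,0,0],1],
  [[0,0,0],[0,0,0],1],
  [[0,0,0],[0,0,0],1],
  [[0,0,0],[0,0,0],1],
  [[0,0,0],[0,0,0],1],
  [[0,0,0],[0,0,0],1],
])

```text
clock: 77.55
ee_pos: [0.6646, -0.1557, 0.0449]
orientation: [0.649, 0.76, 0.0, 0.0]
wrist_force: [-0.8, 0.6, -0.1]
opening: 0.0001
finger_force: 0.0
```

Request:
drive_tool([
  [[0,0,0],[0.001,0,0],1],
  [[0,0,0],[0.001,0,0],1],
  [[0,0,0],[0.001,0,0],1],
  [[0,0,0],[0,0,0],1],
  [[0,0,0],[0,0,0],1],
  [[0,0,0],[0,0,0],1],
  [[0,0,0],[0,0,0],1],
  [[0,0,0],[0,0,0],1],
  [[0,0,0],[0,0,0],1],
  [[0,0,0],[0,0,0],1],
])

```text
clock: 78.8
ee_pos: [0.6667, -0.1557, 0.0446]
orientation: [0.649, 0.76, -0.001, -0.001]
wrist_force: [-8.6, 0.5, 1.8]
opening: -0.0002
finger_force: 4.3
```

Run:
```python
from h import *
s=ctrl.state(); print(s['ee_pos'],s['wrist_force'])
reds('wrist',lo=.075,hi=.13)
```

```text
[ 0.66665945 -0.15568572  0.04458739] [-8.6489204   0.47922163  1.78566401]
wrist 400 z 0.0809 [605.3 -39. ] r 8.4
wrist 1357 z 0.1041 [ 690.9 -147.3] r 13.9
```

The end stop is felt (-8.6 N) and the ball is at x 691. I back off and rise clear.

Request:
drive_tool([
  [[0,0,0],[-0.006,0,0],1],
  [[0,0,0],[-0.012,0,0],1],
  [[0,0,0],[-0.012,0,0],1],
  [[0,0,0],[-0.015,0,0.01],1],
  [[0,0,0],[-0.01,0,0.03],1],
  [[0,0,0],[0,0,0.04],1],
  [[0,0,0],[0,0,0.04],1],
  [[0,0,0],[0,0,0.03],1],
  [[0,0,0],[0,0,0],1],
  [[0,0,0],[0,0,0],1],
])

```text
clock: 80.1
ee_pos: [0.6122, -0.1556, 0.194]
orientation: [0.649, 0.76, -0.0, -0.0]
wrist_force: [-0.5, 0.9, -0.3]
opening: 0.0003
finger_force: 0.0
```

Run:
```python
from h import *
s=ctrl.state(); print(s['ee_pos'],s['wrist_force'])
reds('wrist',lo=.075,hi=.13); p,C=reds('top',lo=.05,hi=.13); rect(C,.544,-.004,.11,.045,.062)
workorder.finish_job()
```

```text
[ 0.6122468  -0.15560647  0.19395259] [-0.45605298  0.86360741 -0.29329068]
wrist 508 z 0.0816 [508.7 -46.9] r 11.4
wrist 470 z 0.0816 [603.  -32.1] r 11.3
wrist 440 z 0.1048 [ 692.7 -154.5] r 10.6
top 13 z 0.1025 [ 692.1 -149.5] r 5.7
top 30 z 0.0817 [600.2 -31.8] r 9.9
top 30 z 0.0815 [579.   41.4] r 9.8
top 30 z 0.0815 [504.6 -47.1] r 10.3
top 28 z 0.0817 [484.5  25. ] r 9.0
1399 [543.6  -3.6] [170.4 120.2] 9.0 z 0.0536
the job is handed in; nothing more can be done
```

The job is handed in at about 80 s: the lid sits square on the chassis, all four red pins are home, the test switch lever is fully over, and the arm is clear of everything; the judge's verdict was not shown.

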